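# Load crystal dishes through the one-way flap of a drying bay and bar it

## Task

Put away all the crystal dishes that lie out on the bench: pull the bar blade out of the drying bay's entrance and stand it fully down in its empty stand, then push every dish, lying flat, through the sprung two-leaf flap until the flap has shut behind it. When all the dishes are inside, put the blade back fully home in the slot in front of the shut flap. Leave the tape roll and the stopper where they are.

Things in the scene. Friction and masses are not known exactly. Their poses are not given: they have to be found in the camera images.
- drying_bay: fixed low channel on a base plate 446 x 112 x 4 mm. Origin: underside of the plate, mid-channel, in the plane of the flap; +x is the way dishes are pushed, +z up; floor at z = 4 mm. The notch in the lid (48 mm wide, x = 0 to 80 mm) lets closed fingers follow a dish from above. Push a dish till its rear is past x = 40 mm, so that the leaves can shut.
- loading_point (a point): on the floor of the open-topped loading end, mid-channel, 80 mm before the flap (bay x = -80 mm). No end wall (floor ends at bay x = -135 mm); side guides, 14 mm high, flare from 66 mm apart at x = -34 mm to 100 mm apart at x = -133 mm. Axes as the bay's
- bay_slot (a point): on the floor, centre of the blade slot 20 mm before the flap; axes as the bay's. Two posts (bay x = -33 to -7 mm, 66 mm apart) hold upright grooves 7 mm wide in x, reaching 43 mm either side in y, from the floor (z = 4 mm) up to z = 30 mm, with flared lips (15 mm wide) to z = 36 mm
- bay_middle (a point): on the floor, mid-channel, 120 mm behind the flap. The bay is 75 mm wide, 22 mm high inside and ends at bay x = 300 mm: four dishes in a row, each pushing on those ahead. Its clear lid has its top at z = 29 mm, and a 48 mm wide notch from the flap to 80 mm behind it
- leaf_left (a joint): left (+y of the bay) leaf of the flap, steel, 36 mm wide, 18 mm high, hinged on an upright pin at y = +37 mm; 0 = shut, grows to 1.5 rad as it swings inward (+x); a light spring (about 1.5 N at its edge when wide open) shuts it and a stop keeps it from swinging outward
- leaf_right (a joint): right (-y) leaf, the mirror image: hinged at y = -37 mm, 0 = shut, grows to 1.5 rad inward
- blade_grip (a point): centre of the black handle (12 x 44 x 34 mm in x, y, z) of the bar blade; below it a steel plate 4 x 78 x 34 mm, whose underside is 51 mm below this point. x normal to the plate, z up; 90 g. Starts home in the bay's slot. Home there or in the stand, this point is 55 mm above the fixture's underside. Pinch it across its 12 mm from above
- blade_stand: fixed empty stand for the blade: base plate 56 x 116 x 4 mm with two posts and the same grooves as at the bay (7 mm wide, from z = 4 to 30 mm, flared lips to 36 mm). Origin: underside of the base, centre; slot in the plane x = 0, running along y
- dish_a_centre (a point): centre (7 mm above its underside) of a shallow, flat, round clear dish with blue crystals in it, 60 mm across, 14 mm high, about 40 g, lying on the bench; grasp it across its diameter from above, fingers along the channel when setting it down at the loading end
- dish_b_centre (a point): centre (7 mm above its underside) of a shallow, flat, round clear dish with blue crystals in it, 60 mm across, 14 mm high, about 40 g, lying on the bench; grasp it across its diameter from above, fingers along the channel when setting it down at the loading end
- dish_c_centre (a point): centre (7 mm above its underside) of a shallow, flat, round clear dish with blue crystals in it, 60 mm across, 14 mm high, about 40 g, lying on the bench; grasp it across its diameter from above, fingers along the channel when setting it down at the loading end
- dish_d_centre (a point): centre (7 mm above its underside) of a shallow, flat, round clear dish with blue crystals in it, 60 mm across, 14 mm high, about 40 g, lying on the bench; grasp it across its diameter from above, fingers along the channel when setting it down at the loading end
- tape_centre (a point): centre of a small roll of white tape, about 40 mm across and 18 mm high, flat on the bench left of the bay; leave it
- stopper_centre (a point): centre of a rubber stopper 27 mm across and 26 mm high, on the bench right of the bay; leave it
Not all that is in view belongs to the job. What is shaped like the part that bears dish_c_centre but purple or red is not meant.

How it is judged (in metres and radians):
On the way, in this order (a step that is already met when the one before it is completed fails the run):
1. the bar blade stands fully down in its stand (x of blade_grip in the frame of blade_stand between -0.007 and 0.007 m and y of blade_grip in the frame of blade_stand between -0.008 and 0.008 m and z of blade_grip in the frame of blade_stand below 0.059 m and angle between blade_grip's own z axis and vertical below 0.15 rad), for 0.2 s.
2. every dish lies flat inside the bay and both leaves of the flap are shut (x of dish_a_centre in the frame of drying_bay between 0.045 and 0.286 m and y of dish_a_centre in the frame of drying_bay between -0.04 and 0.04 m and z of each of dish_a_centre, dish_b_centre, dish_c_centre, dish_d_centre in the frame of drying_bay below 0.02 m and angle between each of dish_a_centre, dish_b_centre, dish_c_centre, dish_d_centre's own z axis and vertical below 0.25 rad and x of dish_b_centre in the frame of drying_bay between 0.045 and 0.286 m and y of dish_b_centre in the frame of drying_bay between -0.04 and 0.04 m and x of dish_c_centre in the frame of drying_bay between 0.045 and 0.286 m and y of dish_c_centre in the frame of drying_bay between -0.04 and 0.04 m and x of dish_d_centre in the frame of drying_bay between 0.045 and 0.286 m and y of dish_d_centre in the frame of drying_bay between -0.04 and 0.04 m and value of joint each of leaf_left, leaf_right below 0.1 rad), for 0.2 s.
At the end, for the whole second after the job is handed in: Every dish lies flat (0.25 rad) in the bay behind the flap; both leaves under 0.1 rad; blade at rest, home in the slot before the flap: handle centre within 7 mm (bay x) and 8 mm (bay y) of the slot centre, under 59 mm above the bay's underside, upright within 0.15 rad (all of step 2 and x of blade_grip in the frame of drying_bay between -0.027 and -0.013 m and y of blade_grip in the frame of drying_bay between -0.008 and 0.008 m and z of blade_grip in the frame of drying_bay below 0.059 m and angle between blade_grip's own z axis and vertical below 0.15 rad and linear speed of bar_blade below 0.02 m/s); the robot touches nothing.
It fails at once if the tape roll or the stopper is moved more than 3 cm (distance of any of tape_centre, stopper_centre from where it was at the start of the episode above 0.03 m).
Of dish_a, dish_b, dish_c, dish_d only 3 to 4 are there at a start; the rules pass over those that are not, and their reading is None.
At some moment in a run one of dish_a, dish_b, dish_c, dish_d may be knocked a few centimetres aside while the robot is not near it.
It also fails if it takes over 208 s, if anything falls off the work surface, if the arm or the gripper's body presses on something with over 40 N, if the wrist force passes 120 N, or if a joint passes its speed limit or range.

## Robot

A 7-joint arm with a two-finger parallel gripper is mounted at the origin on a cart in front of the work surface, level with it; the furniture and walls round the work are solid. World frame = base frame: x ahead of the robot, y to its left, z up, the work surface at z = 0. Lengths are in mm, angles in rad, forces in N, time in s.
With the tool pointing down it reaches from about 425 to 875 mm from the base axis. Payload 8.4 kg.
Tool frame: the origin (TCP) lies midway between the tips of the shut fingers; the grasp point (between the pads) lies 19 mm behind it; z points along the fingers, x is the direction in which the jaws open and shut, and the axes are right-handed (so a half turn about z gives the same grasp; the last joint's range is limited). The gripper opens to 85 mm and grips with 20 to 120 N. Pads are 22 mm wide; open, the fingers measure 114 mm over their backs; the gripper's body (76 mm by 85 mm) begins 54 mm behind the grasp point. The pads swing forward as they close: fully open they stand 13 mm farther back than shut.
Start: joints at [1.128, 0.333, 0.04, 1.465, -0.013, 1.343, -0.059], TCP at [219.07, -611.941, 231.308] pointing down, gripper open.
Joint ranges: [-2.58, 2.58], [-0.38, 2.09], [-1.3, 1.39], [0.25, 2.4], [-1.5, 4.64], [0.08, 2.09], [-2.65, 2.65]. Speed limits (rad/s): [2.22, 2.22, 2.79, 2.79, 3.14, 3.14, 3.14].

## Interface

Orientations are given as a unit quaternion [w, x, y, z].
In Python, from bench import robot gives the robot as it stands.
- The arm moves only by the shell command python3 -m jog 'ROWS' [FORCE]. ROWS is JSON, a list of rows, each an object with "hand": the opening, from 0 (shut) to 1 (fully open); "offset": the shift along the tool's x, y, z in m, a list of three; "spin": the turn about the tool's z in degrees. In form: [{"hand": hand, "offset": [tx, ty, tz], "spin": spin}, ...]. A call has 1 to 20 rows; each row shifts and turns the commanded pose from where the row before left it, along the tool's axes as they then stand; what a row does not reach is not made up. A row lasts 1/8 s, in which the tool goes at most 62.5 mm and 10.7 degrees, less where a joint would pass 70% of its speed; a pose out of reach is approached as far as the arm can. A call is refused whole if a number of a shift passes 0.0625 or a number of a turn 10.7, either way. A call with a gripper value outside its range is refused whole. The fingers move at their own pace and stop on an object; FORCE is the grip in N (left out, the last holds). Time passes only in rows, so rows that do not move let the fingers close. It gives the time, the measured TCP pose, the force and the opening at its end, in the units of the state.
- robot.state(): the state, without advancing time (a new reading comes with each control period).
- robot.snapshot(name): name is "side" or "top" or "wrist"; returns the picture (384x512x3 uint8, blue, green, red); there is no depth.
- robot.get_calibration(name): a dict with "K" (3x3 intrinsics, pixels), "k1" (the pictures are not rectified: a ray, as slopes to the right and down, at radius r is drawn at 1 + k1 r^2 times it, then the intrinsics apply), "world_from_camera" (4x4, takes a point from camera to world coordinates). Camera axes: x right, y down, z forward; pixel columns grow to the right and rows downward; lengths in mm; the calibration is good to about 2 mm. A picture is of the moment at which its call begins: read the wrist's pose just before it. get_calibration takes no time and is no camera call; for the wrist camera it gives the pose at the moment of the call.
- robot.hand_in(): hands the job in, once; it reports no verdict.
The state is a dict: "t": time; "joint_pos": joint angles; "joint_vel": joint speeds; "joint_efforts": joint torques, N m; "tool_pos": TCP position; "eef_rot": TCP orientation; "ft_force": force on the tool from outside, world axes, zero at the start; "wrist_torque": the same for the moment, N m; "gripper_width": finger opening in mm.
Only numpy, scipy, OpenCV 4.12 (cv2) and the standard library are available. Lean on these libraries where they do the work, as an engineer would, in place of code of your own. Each camera call takes 0.05 s, during which the arm holds its last target.

## Working session

There is one attempt and no reset: what is moved stays moved. The work goes in short steps, Python scripts to look and compute and a shell command to move; the robot and the scene stay as the last step left them, time stands still between calls to the robot, and variables do not carry over. Pictures are saved under pics/ and viewed, and the job is handed in when it is done.

```bash
ls; mkdir -p pics
python3 - <<'E'
from bench import robot
import cv2, numpy as np
s=robot.state(); print(s)
for n in ["side","top","wrist"]:
    c=robot.get_calibration(n); print(n,np.round(np.array(c["K"]),1).tolist(),c["k1"],np.round(np.array(c["world_from_camera"]),3).tolist())
    im=robot.snapshot(n); cv2.imwrite(f"pics/{n}0.png",cv2.resize(im,(800,600),interpolation=cv2.INTER_CUBIC)); np.save(f"pics/{n}0.npy",im)
E
```

```text
pics
{'t': 0.0, 'joint_pos': array([ 1.12777592,  0.33390371,  0.03985738,  1.46630168, -0.01340606,
        1.3433008 , -0.05852018]), 'joint_vel': array([-2.92766833e-04, -3.44923516e-04, -1.75862882e-04, -1.42574631e-03,
       -6.43676471e-04, -1.65902643e-04, -8.69316023e-05]), 'joint_efforts': array([-3.95421930e-04, -6.58551836e+01,  1.36518940e+00, -4.05555725e+01,
        1.68250274e-02,  1.24989779e-02,  3.17205854e-05]), 'tool_pos': array([ 218.9306519 , -611.5198973 ,  230.41080464]), 'eef_rot': array([-4.32459149e-04,  8.17637810e-01, -5.75732345e-01, -7.01233829e-04]), 'ft_force': array([0.419981  , 0.10753728, 0.01886648]), 'wrist_torque': array([-0.02239414, -0.04343232,  0.04310586]), 'gripper_width': 85.34608577251772}
side [[396.4, 0.0, 254.1], [0.0, 396.4, 196.0], [0.0, 0.0, 1.0]] -0.09466304701946975 [[-1.0, 0.027, -0.01, 540.992], [0.021, 0.446, -0.895, 1051.879], [-0.019, -0.895, -0.446, 585.655], [0.0, 0.0, 0.0, 1.0]]
top [[452.5, 0.0, 253.7], [0.0, 452.5, 192.7], [0.0, 0.0, 1.0]] -0.1297490312705836 [[0.002, -0.992, 0.124, 349.829], [-1.0, -0.003, -0.005, -3.497], [0.006, -0.124, -0.992, 1539.908], [0.0, 0.0, 0.0, 1.0]]
wrist [[310.4, 0.0, 249.6], [0.0, 310.4, 192.3], [0.0, 0.0, 1.0]] -0.06845317826397455 [[0.337, -0.893, -0.298, 295.654], [-0.942, -0.319, -0.106, -583.886], [-0.0, 0.316, -0.949, 372.342], [0.0, 0.0, 0.0, 1.0]]
```

View pics/side0.png

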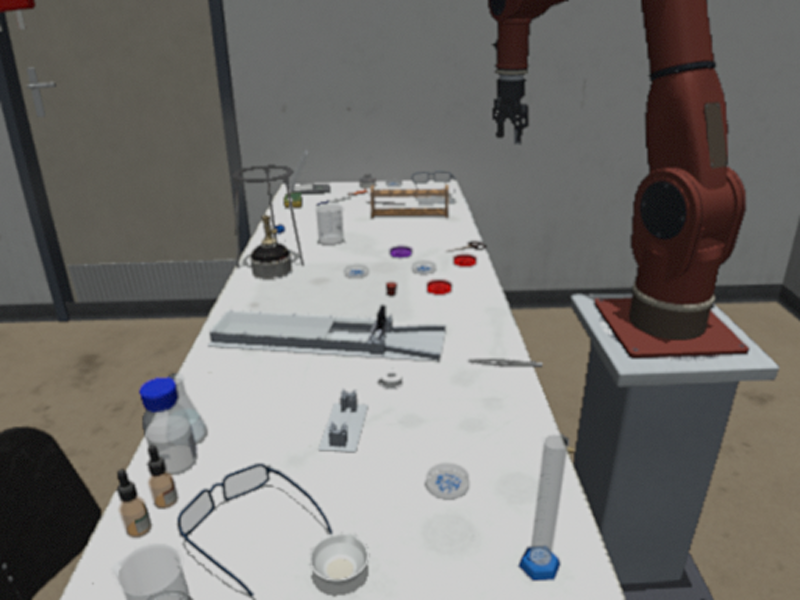

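View pics/top0.png

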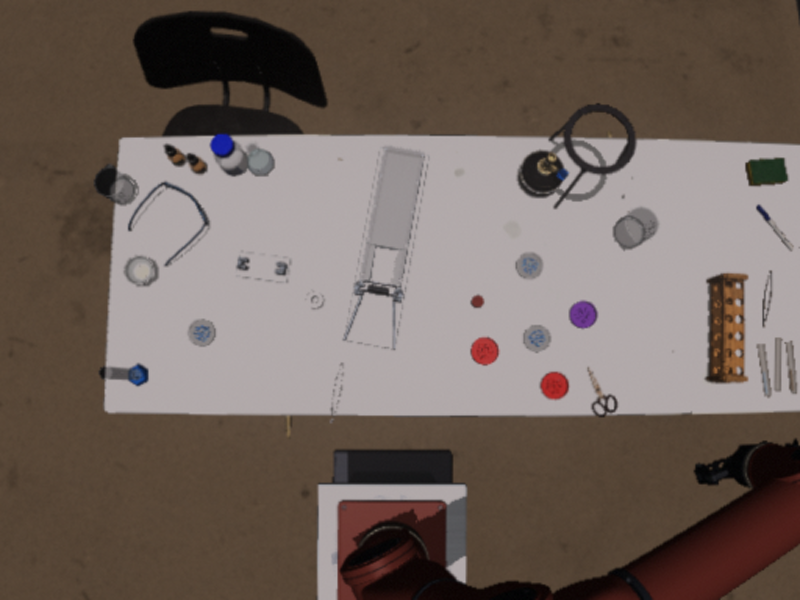

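View pics/wrist0.png

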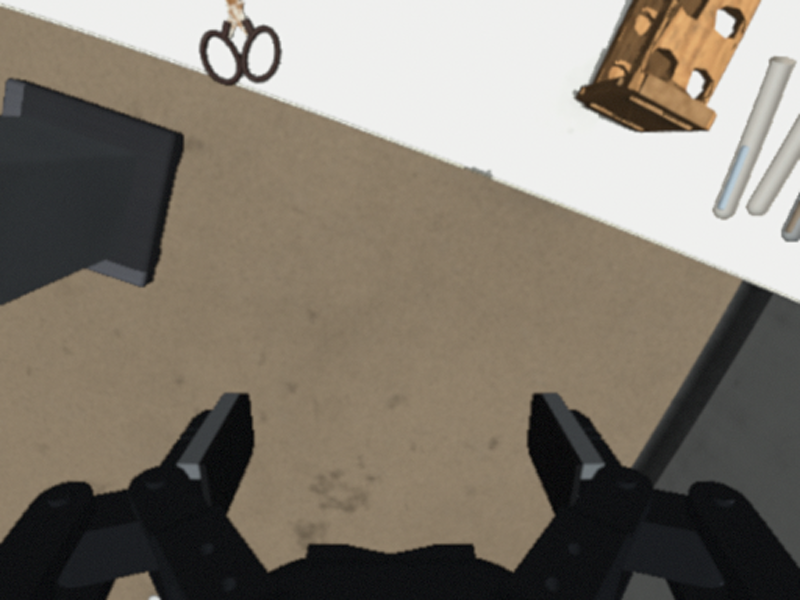

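```bash
cat > h.py <<'E'
from bench import robot
import cv2, numpy as np
def ray(c,u,v):
    K=np.array(c["K"],float); p=cv2.undistortPoints(np.array([[[u,v]]],float),K,np.array([c["k1"],0,0,0.]))[0,0]
    T=np.array(c["world_from_camera"]); return T[:3,3],T[:3,:3]@np.array([p[0],p[1],1])
def px(name,u,v,z,c=None):
    c=c or robot.get_calibration(name); o,d=ray(c,u,v); return (o+d*(z-o[2])/d[2])
def proj(name,P,c=None):
    c=c or robot.get_calibration(name); T=np.linalg.inv(np.array(c["world_from_camera"]))
    P=np.atleast_2d(np.array(P,float)); r,_=cv2.Rodrigues(T[:3,:3])
    return cv2.projectPoints(P,r,T[:3,3],np.array(c["K"],float),np.array([c["k1"],0,0,0.]))[0][:,0]
def crop(im,out,x0,y0,w,h,s):
    c=cv2.resize(im[y0:y0+h,x0:x0+w],None,fx=s,fy=s,interpolation=cv2.INTER_CUBIC)
    for k in range(0,w,10): cv2.putText(c,str(x0+k),(k*s,8),0,.3,(0,0,255)) if k%20==0 else 0; cv2.line(c,(k*s,0),(k*s,3),(0,0,255))
    for k in range(0,h,10): cv2.putText(c,str(y0+k),(0,k*s+3),0,.3,(0,0,255)) if k%20==0 else 0
    cv2.imwrite(out,c)
E
python3 - <<'E'
from h import *
im=np.load('pics/top0.npy'); crop(im,'pics/tc1.png',150,85,130,145,4); crop(im,'pics/tc2.png',55,130,150,125,5);crop(im,'pics/tc3.png',280,130,130,140,4)
crop(np.load('pics/side0.npy'),'pics/sc1.png',130,190,160,110,5)
E
```

```text
(no output)
```

View pics/tc1.png

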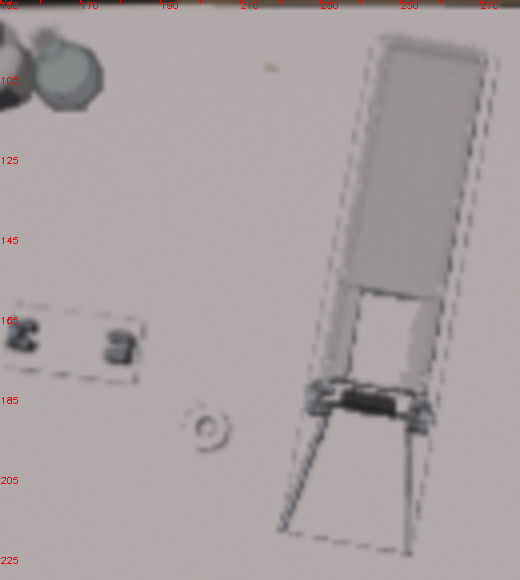

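View pics/tc2.png

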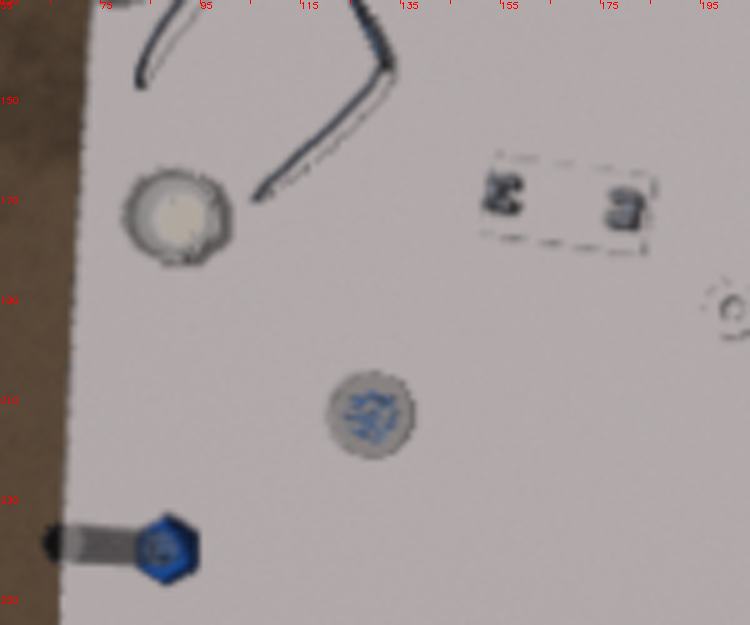

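View pics/tc3.png

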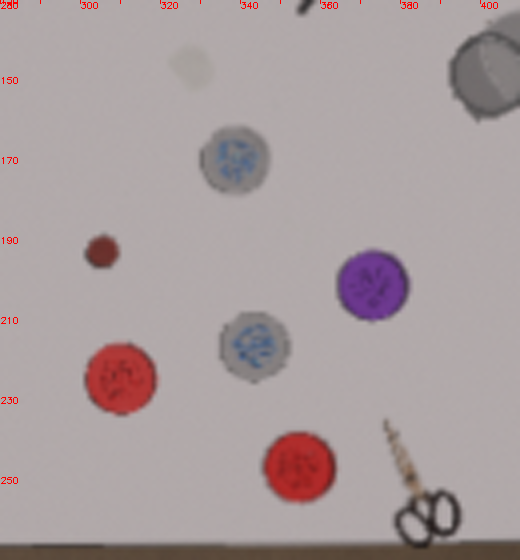

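View pics/sc1.png

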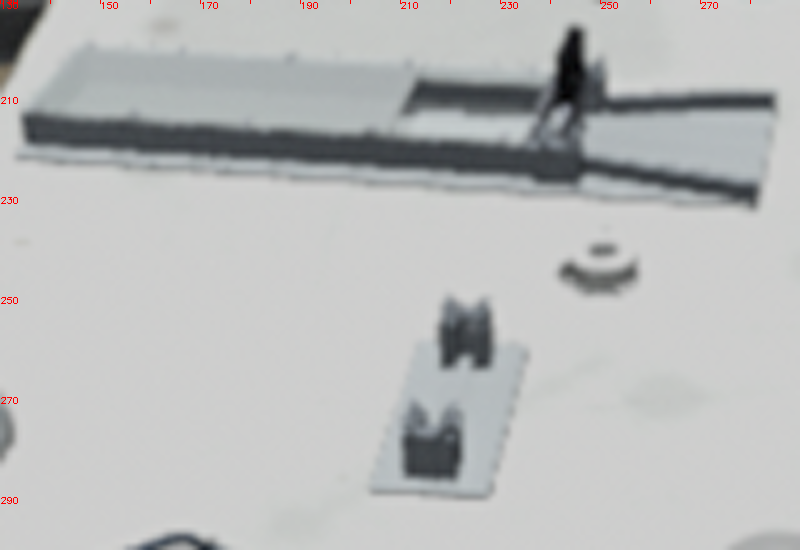

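Run:
```python
from h import *
c=robot.get_calibration('top')
f=lambda u,v,z:np.round(px('top',u,v,z,c)[:2],1)
B=np.array([f(219.5,217.75,2),f(252.75,223.5,2),f(274.25,98.75,2),f(243,94.5,2)]);print(B.tolist())
near=(B[0]+B[1])/2; far=(B[2]+B[3])/2; ax=(far-near);print('len',np.linalg.norm(ax),'w',np.linalg.norm(B[0]-B[1]),np.linalg.norm(B[2]-B[3]),'yaw',np.degrees(np.arctan2(ax[1],ax[0])))
u=ax/np.linalg.norm(ax); print('origin',near+135*u)
S=np.array([f(155,160.6,2),f(186,165.6,2),f(184,180.6,2),f(151.4,176.6,2)]);print(S.tolist(),S.mean(0)); yv=(S[0]+S[3]-S[1]-S[2])/2;print('stand y dir',np.degrees(np.arctan2(yv[1],yv[0])),np.linalg.norm(yv))
for q in [(338.8,170),(343.7,216.5),(129.2,212.8)]: print('dish',f(*q,10))
print('handle',f(150+368/4,85+402/4,72), 'tape',f(150+206/4,85+427/4,10),'stop',f(305,193,13))
```

```text
[[456.3, 104.4], [437.1, -8.8], [877.9, -83.8], [893.1, 26.9]]
len 445.3756869206041 w 114.8167235205743 111.73866832927624 yaw -9.857816591673883
origin [579.70681142  24.68749004]
[[654.0, 331.5], [636.4, 222.7], [583.8, 228.4], [597.6, 342.3]] [617.95  281.225]
stand y dir 81.97437955266068 112.45137838194779
dish [ 621.4 -305.2]
dish [ 460.7 -318.7]
dish [471.  413.6]
handle [557.4  26.9] tape [544.3 166.3] stop [ 540.7 -186.6]
```

```bash
cat >> h.py <<'E'
from scipy.spatial.transform import Rotation as Ro
def goto(xyz,theta=None,maxstep=.05,pos=None,Rm=None):
    "print tool-frame offset (m) to world target (mm) and spin (deg) to get tool x at heading theta"
    s=robot.state(); q=s['eef_rot']; R=Ro.from_quat([q[1],q[2],q[3],q[0]]).as_matrix()
    p=s['tool_pos']; th=np.degrees(np.arctan2(R[1,0],R[0,0]))
    sp=0
    if theta is not None:
        sp=-((theta-th+180)%360-180); R=R@Ro.from_euler('z',sp,degrees=True).as_matrix()
    d=R.T@(np.array(xyz)-p)/1000; n=int(np.ceil(np.linalg.norm(d)/maxstep))
    print('pos',np.round(p,1),'th',round(th,2),'tilt',np.round(R[:2,2],4),'spin',round(sp,2),'offset(after spin)',np.round(d,4),'n',n,'each',np.round(d/max(n,1),4), 'w',round(s['gripper_width'],1),'t',s['t'])
    return d
E
python3 - <<'E'
from h import *
goto([540,0,330],-9.9)
E
```

```text
pos [ 219.  -611.6  230.6] th -70.3 tilt [-0.0005  0.0011] spin -60.4 offset(after spin) [ 0.211  -0.6578 -0.0988] n 14 each [ 0.0151 -0.047  -0.0071] w 85.2 t 0.15
```

```bash
python3 -m jog '[{"hand":0.5,"offset":[0,0,-0.0145],"spin":-10.0},{"hand":0.5,"offset":[0,0,-0.0145],"spin":-10.0},{"hand":0.5,"offset":[0,0,-0.0145],"spin":-10.0},{"hand":0.5,"offset":[0,0,-0.0145],"spin":-10.0},{"hand":0.5,"offset":[0,0,-0.0145],"spin":-10.0},{"hand":0.5,"offset":[0,0,-0.0145],"spin":-10.4},{"hand":0.5,"offset":[0.015,-0.047,0],"spin":0},{"hand":0.5,"offset":[0.015,-0.047,0],"spin":0},{"hand":0.5,"offset":[0.015,-0.047,0],"spin":0},{"hand":0.5,"offset":[0.015,-0.047,0],"spin":0},{"hand":0.5,"offset":[0.015,-0.047,0],"spin":0},{"hand":0.5,"offset":[0.015,-0.047,0],"spin":0},{"hand":0.5,"offset":[0.015,-0.047,0],"spin":0},{"hand":0.5,"offset":[0.015,-0.047,0],"spin":0},{"hand":0.5,"offset":[0.015,-0.047,0],"spin":0},{"hand":0.5,"offset":[0.015,-0.047,0],"spin":0},{"hand":0.5,"offset":[0.015,-0.047,0],"spin":0},{"hand":0.5,"offset":[0.015,-0.047,0],"spin":0},{"hand":0.5,"offset":[0.015,-0.047,0],"spin":0},{"hand":0.5,"offset":[0.015,-0.047,0],"spin":0}]' 60
python3 - <<'E'
from h import *
goto([540,0,330],-9.9)
print(np.round(robot.state()['joint_pos'],2))
c=robot.get_calibration('wrist'); im=robot.snapshot('wrist'); np.save('pics/w1.npy',im); cv2.imwrite('pics/w1.png',cv2.resize(im,(800,600)))
import json; json.dump({k:np.array(v).tolist() for k,v in c.items()},open('pics/w1.json','w'))
E
```

```text
t: 2.65
tool_pos: [539.6, 1.4, 318.3]
eef_rot: [0.0, 0.996, -0.087, 0.0]
ft_force: [0.4, -0.2, -0.2]
gripper_width: 42.8
pos [539.6   1.4 318.3] th -9.93 tilt [ 0.0001 -0.0002] spin -0.03 offset(after spin) [ 0.0007  0.0013 -0.0117] n 1 each [ 0.0007  0.0013 -0.0117] w 42.8 t 2.65
[ 0.55  0.13 -0.7   1.57  0.08  1.48 -0.32]
```

View pics/w1.png

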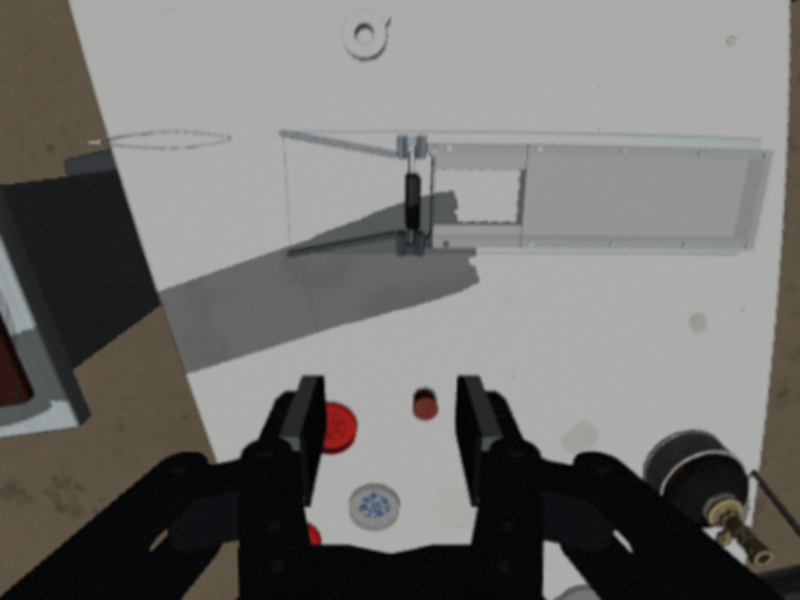

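Run:
```python
from h import *
im=np.load('pics/w1.npy'); crop(im,'pics/w1c.png',170,70,160,100,5); crop(im,'pics/w1d.png',320,70,180,100,4)
```

```text
(no output)
```

View pics/w1c.png

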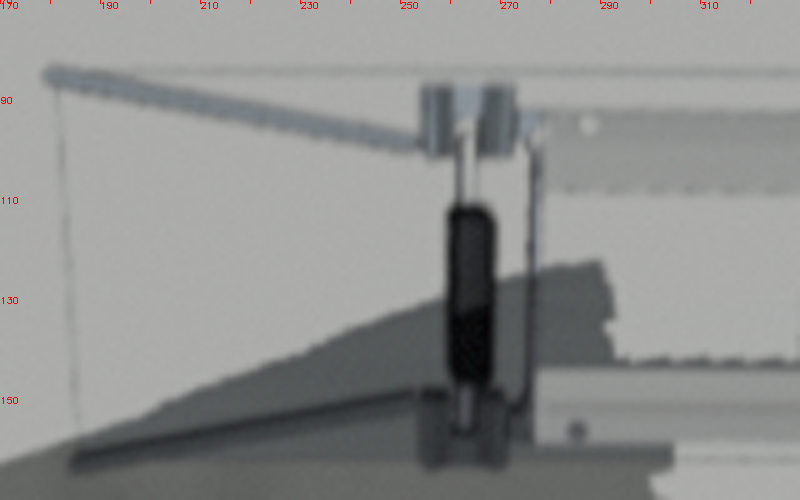

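View pics/w1d.png

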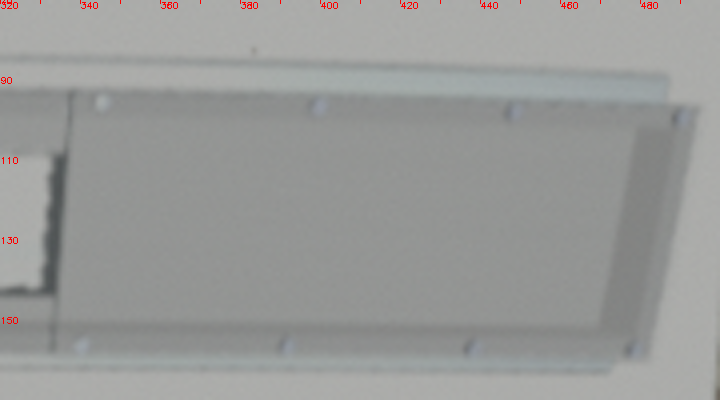

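```bash
cat > fit.py <<'E'
from h import *
from scipy.optimize import least_squares
def fit(c,obs,x0):
    "obs: list of (u,v,X,Y,Z) in fixture frame; solve x,y,yaw"
    o=np.array(obs,float)
    def W(p):
        a=np.radians(p[2]);R=np.array([[np.cos(a),-np.sin(a)],[np.sin(a),np.cos(a)]])
        return np.c_[o[:,2:4]@R.T+p[:2],o[:,4]]
    f=lambda p:(proj('',W(p),c)-o[:,:2]).ravel()
    r=least_squares(f,x0,loss='soft_l1',x_scale=[10,10,1]); print(np.round(r.x,2)); print(np.round(r.fun.reshape(-1,2),1).tolist()); return r.x
E
python3 - <<'E'
from fit import *
import json
c=json.load(open('pics/w1.json'))
print(np.round(np.array(c['world_from_camera']),3))
p=fit(c,[(181,84.4,-135,56,4),(185.5,162.3,-135,-56,4),(487,88,311,56,4),(472.7,163,311,-56,4)],[580,25,-9.9])
p=fit(c,[(254,87,-33,43,36),(273,87,-7,43,36),(254.5,163,-33,-43,36),(271,163,-7,-43,36)],[580,25,-9.9])
a=np.radians(p[2])
T=lambda P:np.c_[np.array(P)[:,:2]@np.array([[np.cos(a),np.sin(a)],[-np.sin(a),np.cos(a)]])+p[:2],np.array(P)[:,2]]
print(proj('',T([[-26,22,72],[-14,22,72],[-26,-22,72],[-14,-22,72.]]),c))
E
```

```text
[[ 9.85000e-01 -1.64000e-01 -5.50000e-02  5.53853e+02]
 [-1.73000e-01 -9.34000e-01 -3.12000e-01  8.18600e+01]
 [-0.00000e+00  3.17000e-01 -9.48000e-01  4.60113e+02]
 [ 0.00000e+00  0.00000e+00  0.00000e+00  1.00000e+00]]
[582.57  27.53  -9.84]
[[-0.7, 0.0], [-0.3, 0.0], [0.8, 0.3], [0.4, -0.1]]
[583.99  33.37  -9.92]
[[-0.5, 2.0], [0.5, 2.1], [-1.1, -9.2], [1.1, -9.2]]
[[259.62031046 107.00900891]
 [269.50534406 107.02115725]
 [259.31669072 143.05381052]
 [268.88073795 143.05809882]]
```

Run:
```python
from h import *
goto([563.3,30.9,130],-9.85)
```

```text
pos [540.9   8.5 318.1] th -9.55 tilt [0.001  0.0034] spin 0.3 offset(after spin) [ 0.0181 -0.0252  0.1882] n 4 each [ 0.0045 -0.0063  0.0471] w 42.8 t 2.7
```

```bash
python3 -m jog '[{"hand":0.5,"offset":[0,0,0],"spin":0},{"hand":0.5,"offset":[0,0,0],"spin":0}]';python3 - <<'E'
from h import *
goto([563.3,30.9,130],-9.85)
E
```

```text
t: 2.95
tool_pos: [538.8, -1.1, 318.1]
eef_rot: [0.0, 0.996, -0.087, -0.0]
ft_force: [-0.0, -0.9, -0.1]
gripper_width: 42.9
pos [538.8  -1.1 318.1] th -9.99 tilt [-0.0006 -0.0005] spin -0.14 offset(after spin) [ 0.0187 -0.0358  0.1881] n 4 each [ 0.0047 -0.009   0.047 ] w 42.9 t 2.95
```

```bash
python3 -m jog '[{"hand":0.5,"offset":[0.0045,-0.009,0.025],"spin":0},{"hand":0.5,"offset":[0.0045,-0.009,0.048],"spin":0},{"hand":0.5,"offset":[0.0045,-0.009,0.048],"spin":0},{"hand":0.5,"offset":[0.005,-0.009,0.037],"spin":0},{"hand":0.5,"offset":[0,0,0.02],"spin":0},{"hand":0.5,"offset":[0,0,0.01],"spin":0},{"hand":0.5,"offset":[0,0,0],"spin":0},{"hand":0.5,"offset":[0,0,0],"spin":0},{"hand":0.5,"offset":[0,0,0],"spin":0}]';python3 - <<'E'
from h import *
goto([563.3,30.9,42],-9.85)
c=robot.get_calibration('wrist'); im=robot.snapshot('wrist'); np.save('pics/w2.npy',im); cv2.imwrite('pics/w2.png',cv2.resize(im,(800,600)))
import json; json.dump({k:np.array(v).tolist() for k,v in c.items()},open('pics/w2.json','w'))
E
```

```text
t: 4.08
tool_pos: [564.1, 32.3, 131.4]
eef_rot: [0.0, 0.996, -0.086, 0.001]
ft_force: [-0.2, -1.1, -0.4]
gripper_width: 43.0
pos [564.1  32.3 131.4] th -9.92 tilt [ 0.0017 -0.0002] spin -0.07 offset(after spin) [-0.0007  0.0015  0.0894] n 2 each [-0.0004  0.0008  0.0447] w 43.0 t 4.075
```

View pics/w2.png

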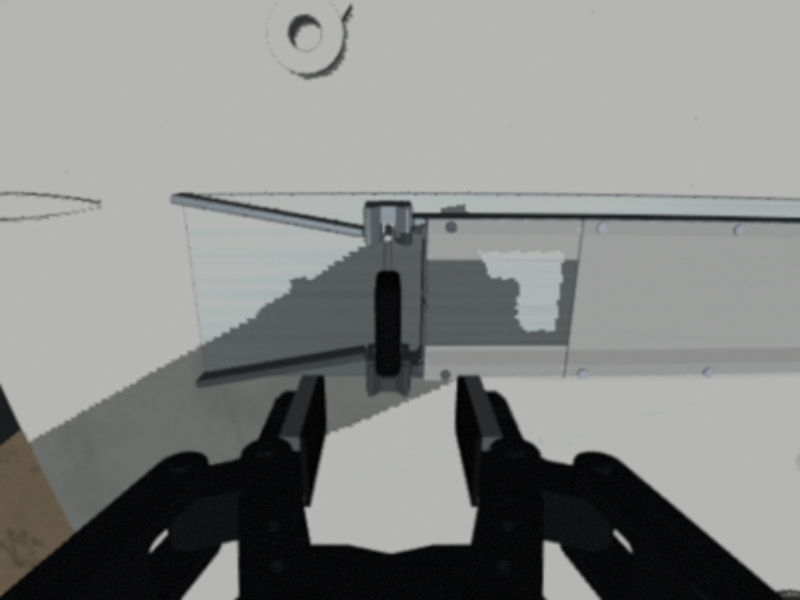

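Run:
```python
from fit import *
import json
c=json.load(open('pics/w2.json'))
crop(np.load('pics/w2.npy'),'pics/w2c.png',100,110,190,150,4)
print(px('',249.2,240,72,c),px('',249.2,173.5,72,c),px('',249.2,173.5,38,c))
```

```text
[560.26751415  10.83149817  72.        ] [568.84618424  59.66402015  72.        ] [567.27310593  50.69406942  38.        ]
```

View pics/w2c.png

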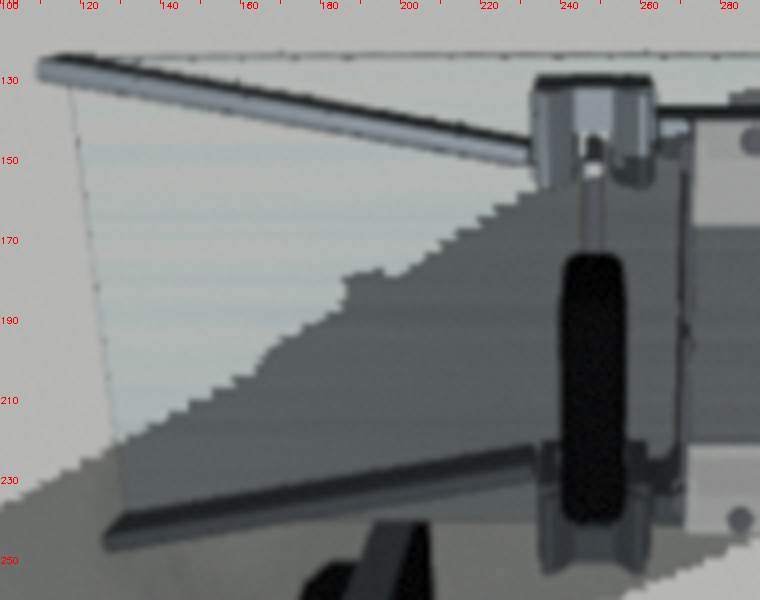

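```bash
python3 -m jog '[{"hand":0.5,"offset":[0,0.001,0.03],"spin":0},{"hand":0.5,"offset":[0,0,0.03],"spin":0},{"hand":0.5,"offset":[0,0,0.02],"spin":0},{"hand":0.5,"offset":[0,0,0.008],"spin":0},{"hand":0.5,"offset":[0,0,0],"spin":0},{"hand":0,"offset":[0,0,0],"spin":0},{"hand":0,"offset":[0,0,0],"spin":0},{"hand":0,"offset":[0,0,0],"spin":0},{"hand":0,"offset":[0,0,0],"spin":0},{"hand":0,"offset":[0,0,0],"spin":0}]' 60;python3 - <<'E'
from h import *
goto([563.3,30.9,42],-9.85)
E
```

```text
t: 5.38
tool_pos: [564.1, 31.5, 43.4]
eef_rot: [-0.0, 0.996, -0.086, 0.001]
ft_force: [-0.7, -0.5, 5.9]
gripper_width: 10.7
pos [564.1  31.5  43.4] th -9.91 tilt [ 0.0016 -0.0001] spin -0.06 offset(after spin) [-0.0007  0.0008  0.0014] n 1 each [-0.0007  0.0008  0.0014] w 10.7 t 5.375
```

```bash
python3 -m jog '[{"hand":0,"offset":[0,0,-0.01],"spin":0},{"hand":0,"offset":[0,0,-0.02],"spin":0},{"hand":0,"offset":[0,0,-0.03],"spin":0},{"hand":0,"offset":[0,0,-0.04],"spin":0},{"hand":0,"offset":[0,0,-0.04],"spin":0},{"hand":0,"offset":[0,0,-0.02],"spin":0},{"hand":0,"offset":[0,0,0],"spin":0}]';python3 - <<'E'
from h import *
goto([618,281,203],-8)
E
```

```text
t: 6.25
tool_pos: [564.0, 31.5, 203.7]
eef_rot: [0.0, 0.996, -0.086, 0.001]
ft_force: [-0.1, 0.1, -1.2]
gripper_width: 10.8
pos [564.   31.5 203.7] th -9.91 tilt [ 0.0025 -0.0003] spin -1.91 offset(after spin) [ 0.0188 -0.2546  0.0007] n 6 each [ 0.0031 -0.0424  0.0001] w 10.8 t 6.25
```

```bash
python3 -m jog '[{"hand":0,"offset":[0.003,-0.02,0],"spin":0},{"hand":0,"offset":[0.003,-0.04,0],"spin":0},{"hand":0,"offset":[0.003,-0.04,0],"spin":0},{"hand":0,"offset":[0.003,-0.03,0],"spin":0},{"hand":0,"offset":[0.003,-0.01,0],"spin":0},{"hand":0,"offset":[0.003,0,0],"spin":0},{"hand":0,"offset":[0,0,0],"spin":0},{"hand":0,"offset":[0,0,0],"spin":0},{"hand":0,"offset":[0,0,0],"spin":0}]';python3 - <<'E'
from h import *
goto([618,281,203],-8)
c=robot.get_calibration('wrist'); im=robot.snapshot('wrist'); np.save('pics/w3.npy',im); cv2.imwrite('pics/w3.png',cv2.resize(im,(800,600)))
import json; json.dump({k:np.array(v).tolist() for k,v in c.items()},open('pics/w3.json','w'))
E
```

```text
t: 7.38
tool_pos: [605.2, 165.5, 202.4]
eef_rot: [0.0, 0.996, -0.087, 0.0]
ft_force: [-0.9, 0.7, -0.3]
gripper_width: 11.0
pos [605.2 165.5 202.4] th -9.96 tilt [ 0.0002 -0.0003] spin -1.96 offset(after spin) [-0.0034 -0.1162 -0.0006] n 3 each [-0.0011 -0.0387 -0.0002] w 11.0 t 7.375
```

View pics/w3.png

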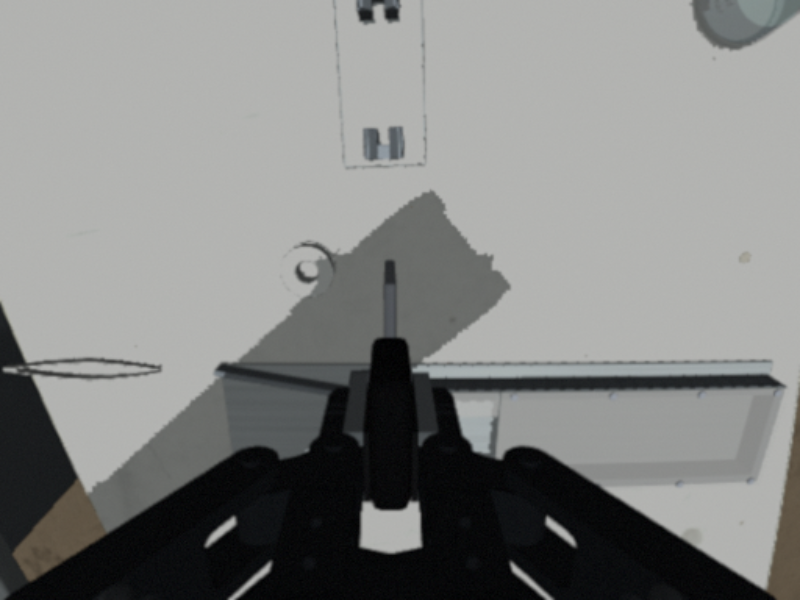

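```bash
python3 -m jog '[{"hand":0,"offset":[-0.001,-0.02,0],"spin":-1},{"hand":0,"offset":[-0.001,-0.02,0],"spin":-1},{"hand":0,"offset":[-0.001,-0.01,0],"spin":0},{"hand":0,"offset":[0,-0.005,0],"spin":0},{"hand":0,"offset":[0,0,0],"spin":0},{"hand":0,"offset":[0,0,0],"spin":0},{"hand":0,"offset":[0,0,0],"spin":0}]';python3 - <<'E'
from h import *
goto([618,281,203],-8)
c=robot.get_calibration('wrist'); im=robot.snapshot('wrist'); np.save('pics/w4.npy',im); crop(im,'pics/w4.png',170,0,140,150,4)
import json; json.dump({k:np.array(v).tolist() for k,v in c.items()},open('pics/w4.json','w'))
E
```

```text
t: 8.3
tool_pos: [611.0, 220.3, 202.4]
eef_rot: [0.0, 0.998, -0.069, 0.0]
ft_force: [-0.3, 0.0, -1.5]
gripper_width: 11.0
pos [611.  220.3 202.4] th -7.96 tilt [ 0.0001 -0.0003] spin 0.04 offset(after spin) [-0.0015 -0.0611 -0.0006] n 2 each [-0.0008 -0.0305 -0.0003] w 11.0 t 8.3
```

View pics/w4.png

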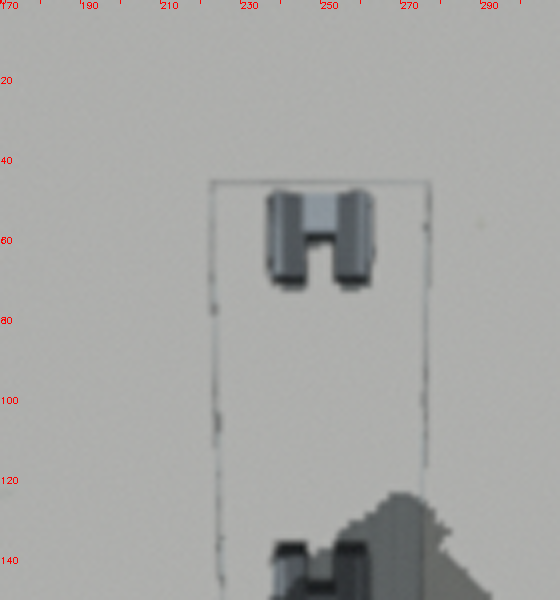

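Run:
```python
from h import *
crop(np.load('pics/w4.npy'),'pics/w4b.png',190,100,130,90,5)
```

```text
(no output)
```

View pics/w4b.png

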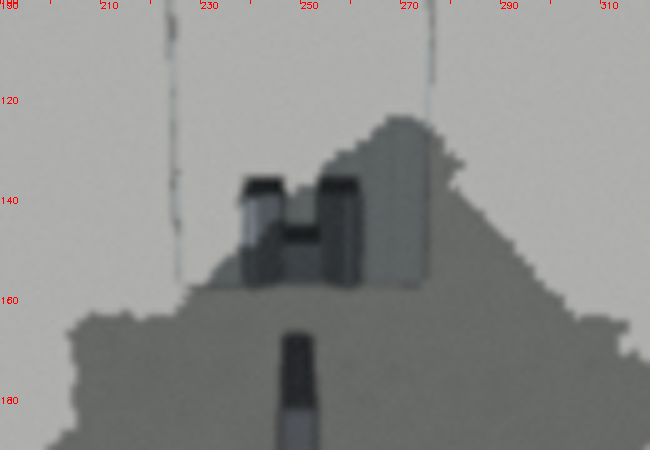

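Run:
```python
from fit import *
import json
c=json.load(open('pics/w4.json'))
p=fit(c,[(222.75,45.75,-28,58,4),(277.5,45.75,28,58,4),(225.6,157.4,-28,-58,4),(275.4,157.4,28,-58,4)],[618,281,-8])
goto([p[0],p[1],203],p[2])
# blade in hand: plate top corner z: handle centre z = tcp+13.?; plate top = handle-17
d=px('',249.5,166.7,202.4+13-17-1,c);print('blade far end',d)
```

```text
[621.1  286.24  -7.79]
[[-0.2, -0.2], [0.3, -0.3], [-0.2, 0.4], [0.2, 0.2]]
pos [611.  220.4 202.4] th -7.95 tilt [ 0.0001 -0.0003] spin -0.16 offset(after spin) [ 0.0011 -0.0666 -0.0007] n 2 each [ 0.0006 -0.0333 -0.0003] w 11.0 t 8.35
blade far end [617.44488912 265.61891528 197.4       ]
```

Run:
```python
from fit import *
import json
c=json.load(open('pics/w4.json'))
for z in (195,197.4): print(px('',249.5,181.6,z,c), px('',249.5,166.7,z-34,c))
```

```text
[616.29682057 257.44545619 195.        ] [616.18474318 256.7919338  161.        ]
[616.39704025 258.14958424 197.4       ] [616.26782972 257.37393258 163.4       ]
```

```bash
python3 -m jog '[{"hand":0,"offset":[0.001,-0.02,0],"spin":-0.15},{"hand":0,"offset":[0,-0.03,0],"spin":0},{"hand":0,"offset":[0,-0.013,0],"spin":0},{"hand":0,"offset":[0,-0.005,0.02],"spin":0},{"hand":0,"offset":[0,0,0.03],"spin":0},{"hand":0,"offset":[0,0,0.03],"spin":0},{"hand":0,"offset":[0,0,0.02],"spin":0},{"hand":0,"offset":[0,0,0.012],"spin":0},{"hand":0,"offset":[0,0,0.005],"spin":0},{"hand":0,"offset":[0,0,0],"spin":0},{"hand":0,"offset":[0,0,0],"spin":0},{"hand":0,"offset":[0,0,0],"spin":0}]';python3 - <<'E'
from h import *
goto([621.1,287.5,43.4],-7.8)
c=robot.get_calibration('wrist'); im=robot.snapshot('wrist'); np.save('pics/w5.npy',im); cv2.imwrite('pics/w5.png',cv2.resize(im,(800,600)))
E
```

```text
t: 9.85
tool_pos: [621.4, 288.5, 86.1]
eef_rot: [-0.0, 0.998, -0.068, 0.0]
ft_force: [-0.5, 0.5, -1.8]
gripper_width: 11.2
pos [621.4 288.5  86.1] th -7.76 tilt [0.001  0.0004] spin 0.04 offset(after spin) [-0.0002  0.001   0.0427] n 1 each [-0.0002  0.001   0.0427] w 11.2 t 9.85
```

View pics/w5.png

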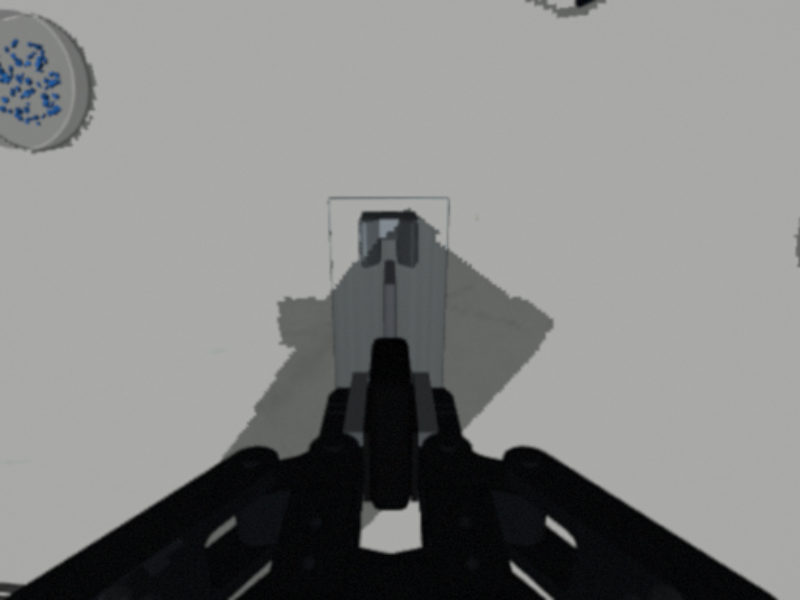

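Blade at (390,265) lines up with the groove at (389,240). Lower it slowly.

```bash
python3 -m jog '[{"hand":0,"offset":[0,0.001,0.008],"spin":0},{"hand":0,"offset":[0,0,0.01],"spin":0},{"hand":0,"offset":[0,0,0.01],"spin":0},{"hand":0,"offset":[0,0,0.008],"spin":0},{"hand":0,"offset":[0,0,0.004],"spin":0},{"hand":0,"offset":[0,0,0],"spin":0},{"hand":0,"offset":[0,0,0],"spin":0}]'
```

```text
t: 10.78
tool_pos: [621.1, 287.4, 45.7]
eef_rot: [-0.0, 0.998, -0.068, 0.0]
ft_force: [0.7, 0.5, -0.5]
gripper_width: 11.2
```

```bash
python3 -m jog '[{"hand":0,"offset":[0,0,0.0015],"spin":0},{"hand":0,"offset":[0,0,0.001],"spin":0},{"hand":0,"offset":[0,0,0.001],"spin":0},{"hand":0,"offset":[0,0,0],"spin":0},{"hand":0.3,"offset":[0,0,0],"spin":0},{"hand":0.3,"offset":[0,0,0],"spin":0},{"hand":0.4,"offset":[0,0,0],"spin":0},{"hand":0.4,"offset":[0,0,0],"spin":0},{"hand":0.4,"offset":[0,0,-0.02],"spin":0},{"hand":0.4,"offset":[0,0,-0.05],"spin":0},{"hand":0.4,"offset":[0,0,-0.05],"spin":0},{"hand":0.6,"offset":[0,0,-0.05],"spin":0},{"hand":1,"offset":[0,0,-0.02],"spin":0},{"hand":1,"offset":[0,0,0],"spin":0},{"hand":1,"offset":[0,0,0],"spin":0},{"hand":1,"offset":[0,0,0],"spin":0}]';python3 - <<'E'
from h import *
c=robot.get_calibration('wrist'); im=robot.snapshot('wrist'); np.save('pics/w6.npy',im); cv2.imwrite('pics/w6.png',cv2.resize(im,(800,600)))
im=robot.snapshot('side');crop(im,'pics/s6.png',180,220,120,100,6)
goto([471,413.6,150],-7.8)
print(px('wrist',50/1.5625,120/1.5625,10,c))
E
```

```text
t: 12.78
tool_pos: [620.3, 286.8, 230.1]
eef_rot: [0.001, 0.998, -0.068, -0.001]
ft_force: [-0.4, -0.6, 0.7]
gripper_width: 85.1
pos [620.5 287.  230.5] th -7.75 tilt [-0.0018 -0.0007] spin 0.05 offset(after spin) [-0.1652 -0.1052  0.0807] n 5 each [-0.033  -0.021   0.0161] w 85.4 t 12.875
[386.87113632 419.12181826  10.        ]
```

View pics/w6.png

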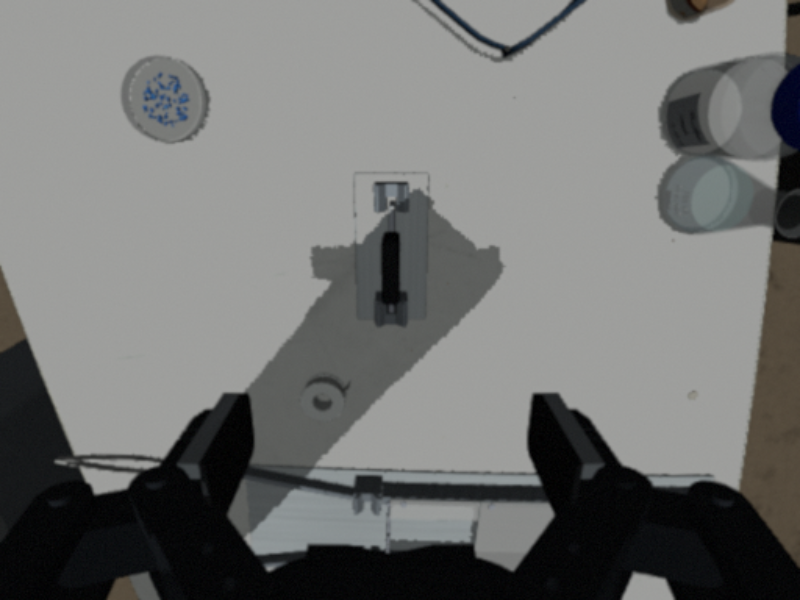

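View pics/s6.png

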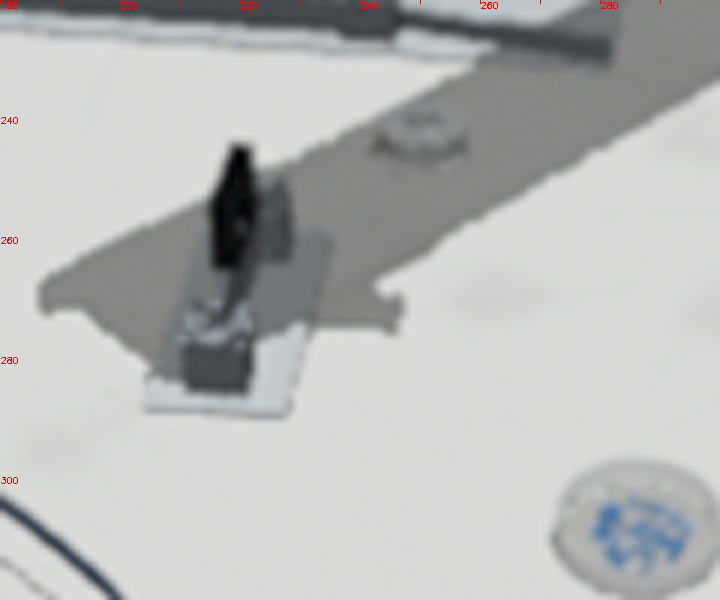

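Run:
```python
from h import *
for z in (0,14): print(px('wrist',165/1.5625,98/1.5625,z))
# fit top rim z=14 from outline
im=np.load('pics/w6.npy'); crop(im,'pics/w6c.png',60,25,90,80,8)
goto([468,417,100],-9.85)
```

```text
[472.89489026 420.82140447   0.        ]
[478.87917805 418.83376661  14.        ]
pos [620.5 287.  230.5] th -7.75 tilt [-0.0018 -0.0007] spin 2.1 offset(after spin) [-0.1723 -0.1022  0.1307] n 5 each [-0.0345 -0.0204  0.0261] w 85.4 t 12.875
```

View pics/w6c.png

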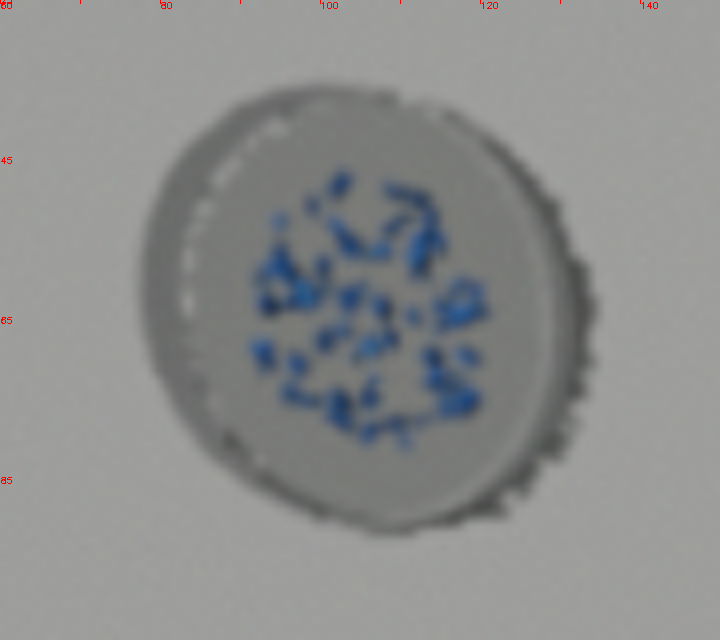

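```bash
python3 -m jog '[{"hand":1,"offset":[-0.02,-0.015,0.01],"spin":0},{"hand":1,"offset":[-0.04,-0.03,0.03],"spin":0},{"hand":1,"offset":[-0.04,-0.03,0.03],"spin":0},{"hand":1,"offset":[-0.035,-0.025,0.02],"spin":0},{"hand":1,"offset":[-0.02,-0.008,0.01],"spin":0},{"hand":1,"offset":[-0.008,0,0],"spin":0},{"hand":1,"offset":[0,0,0],"spin":0},{"hand":1,"offset":[0,0,0],"spin":0},{"hand":1,"offset":[0,0,0],"spin":0},{"hand":1,"offset":[0,0,0],"spin":0}]';cat >> h.py <<'E'
import json
def wpic(n,full=True,cr=None):
    c=robot.get_calibration('wrist'); im=robot.snapshot('wrist'); np.save(f'pics/{n}.npy',im)
    if full: cv2.imwrite(f'pics/{n}.png',cv2.resize(im,(800,600),interpolation=cv2.INTER_CUBIC))
    json.dump({k:np.array(v).tolist() for k,v in c.items()},open(f'pics/{n}.json','w'))
    return im,c
def wp(n,u,v,z,s=1.5625):
    c=json.load(open(f'pics/{n}.json')); p=px('',u/s,v/s,z,c); print(np.round(p,1)); return p
E
python3 - <<'E'
from h import *
wpic('w7'); goto([475,420,0])
E
```

```text
t: 14.12
tool_pos: [474.6, 415.9, 132.0]
eef_rot: [-0.0, 0.998, -0.068, 0.0]
ft_force: [-0.5, 0.4, -0.0]
gripper_width: 85.1
pos [474.3 416.1 132. ] th -7.79 tilt [0.0001 0.0002] spin 0 offset(after spin) [ 1.00e-04 -4.00e-03  1.32e-01] n 3 each [ 0.     -0.0013  0.044 ] w 85.5 t 14.175
```

View pics/w7.png

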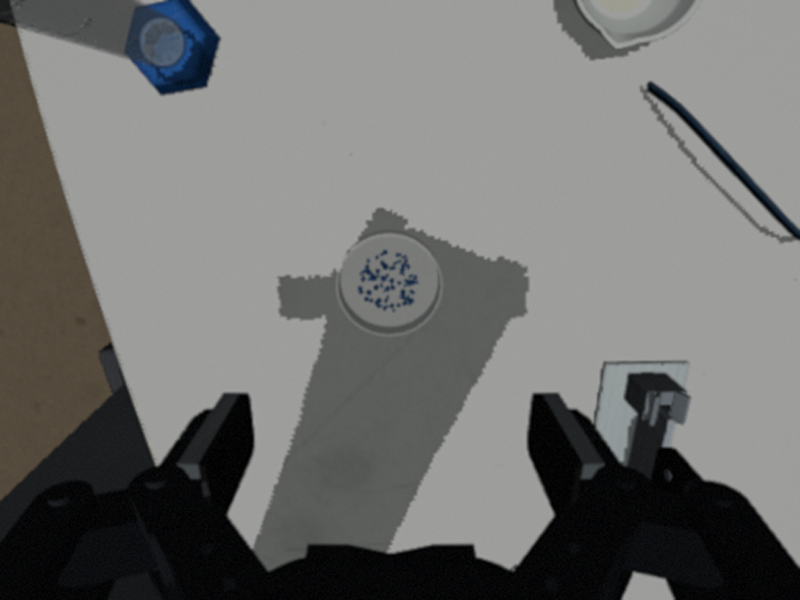

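Run:
```python
from h import *
p=wp('w7',389.5,283.5,7); goto([p[0],p[1],-3])
```

```text
[474.8 418.8   7. ]
pos [474.3 416.1 132. ] th -7.79 tilt [0.0001 0.0002] spin 0 offset(after spin) [ 1.00e-04 -2.70e-03  1.35e-01] n 3 each [ 0.     -0.0009  0.045 ] w 85.5 t 14.175
```

```bash
python3 -m jog '[{"hand":1,"offset":[0,-0.0027,0.03],"spin":0},{"hand":1,"offset":[0,0,0.045],"spin":0},{"hand":1,"offset":[0,0,0.035],"spin":0},{"hand":1,"offset":[0,0,0.018],"spin":0},{"hand":1,"offset":[0,0,0.006],"spin":0},{"hand":1,"offset":[0,0,0],"spin":0},{"hand":1,"offset":[0,0,0],"spin":0},{"hand":0,"offset":[0,0,0],"spin":0},{"hand":0,"offset":[0,0,0],"spin":0},{"hand":0,"offset":[0,0,0],"spin":0},{"hand":0,"offset":[0,0,0],"spin":0}]' 40
```

```text
t: 15.55
tool_pos: [474.8, 419.3, -1.0]
eef_rot: [-0.0, 0.998, -0.068, 0.001]
ft_force: [-1.4, -1.1, 7.2]
gripper_width: 57.6
```

```bash
python3 -m jog '[{"hand":0,"offset":[0,0,-0.015],"spin":0},{"hand":0,"offset":[0,0,-0.04],"spin":0},{"hand":0,"offset":[0,0,-0.04],"spin":0},{"hand":0,"offset":[0,0,-0.02],"spin":1},{"hand":0,"offset":[0,0,0],"spin":1}]' 40
python3 - <<'E'
from h import *
goto([504,41.3,110],-9.85)
E
```

```text
t: 16.18
tool_pos: [474.9, 419.5, 114.4]
eef_rot: [-0.001, 0.996, -0.086, 0.001]
ft_force: [1.5, -1.2, -0.9]
gripper_width: 57.2
pos [474.9 419.5 114.4] th -9.84 tilt [0.0022 0.0015] spin 0.01 offset(after spin) [0.0933 0.3676 0.0039] n 8 each [0.0117 0.046  0.0005] w 57.2 t 16.175
```

```bash
python3 -m jog '[{"hand":0,"offset":[0.006,0.02,0],"spin":0},{"hand":0,"offset":[0.012,0.045,0],"spin":0},{"hand":0,"offset":[0.012,0.05,0],"spin":0},{"hand":0,"offset":[0.012,0.05,0],"spin":0},{"hand":0,"offset":[0.012,0.05,0],"spin":0},{"hand":0,"offset":[0.012,0.05,0],"spin":0},{"hand":0,"offset":[0.012,0.05,0],"spin":0},{"hand":0,"offset":[0.01,0.03,0],"spin":0},{"hand":0,"offset":[0.005,0.015,0],"spin":0},{"hand":0,"offset":[0,0.007,0],"spin":0},{"hand":0,"offset":[0,0,0],"spin":0},{"hand":0,"offset":[0,0,0],"spin":0},{"hand":0,"offset":[0,0,0],"spin":0}]' 40
python3 - <<'E'
from h import *
goto([504,41.3,3.5],-9.85); wpic('w8')
E
```

```text
t: 17.8
tool_pos: [503.7, 42.5, 112.9]
eef_rot: [-0.0, 0.996, -0.084, 0.0]
ft_force: [0.2, -0.7, -0.6]
gripper_width: 57.4
pos [503.7  42.5 112.9] th -9.67 tilt [0.0001 0.0003] spin 0.18 offset(after spin) [0.0005 0.0011 0.1094] n 3 each [0.0002 0.0004 0.0365] w 57.4 t 17.8
```

View pics/w8.png

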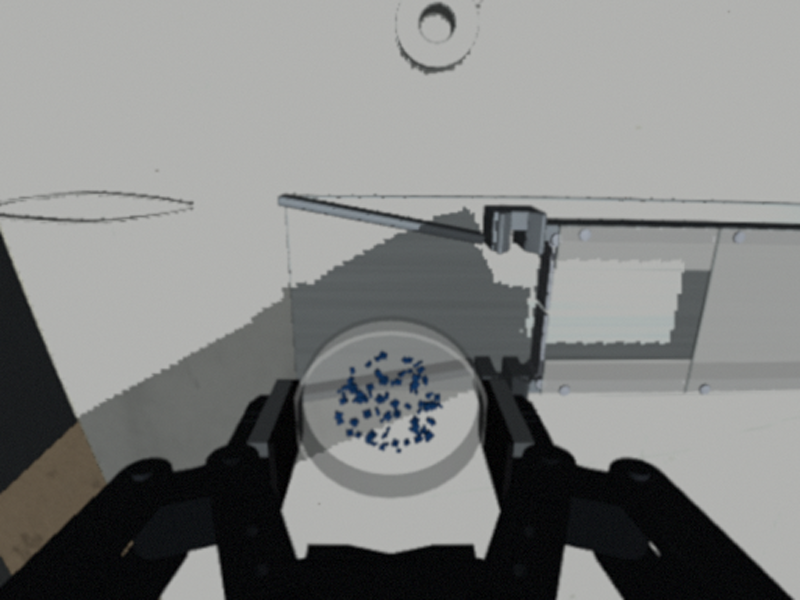

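```bash
python3 -m jog '[{"hand":0,"offset":[0.0005,0.001,0.03],"spin":0.2},{"hand":0,"offset":[0,0,0.04],"spin":0},{"hand":0,"offset":[0,0,0.022],"spin":0},{"hand":0,"offset":[0,0,0.01],"spin":0},{"hand":0,"offset":[0,0,0.005],"spin":0},{"hand":0,"offset":[0,0,0.001],"spin":0},{"hand":0,"offset":[0,0,0],"spin":0},{"hand":0,"offset":[0,0,0],"spin":0}]'
```

```text
t: 18.85
tool_pos: [504.5, 40.4, 5.4]
eef_rot: [0.0, 0.996, -0.087, 0.0]
ft_force: [-0.3, 0.2, 0.3]
gripper_width: 57.6
```

```bash
python3 -m jog '[{"hand":0,"offset":[0,0,0.0015],"spin":0},{"hand":0,"offset":[0,0,0],"spin":0},{"hand":0.9,"offset":[0,0,0],"spin":0},{"hand":0.9,"offset":[0,0,0],"spin":0},{"hand":0.9,"offset":[0,0,0],"spin":0},{"hand":0.9,"offset":[0,0,-0.02],"spin":0},{"hand":0.9,"offset":[0,0,-0.025],"spin":0},{"hand":0,"offset":[-0.02,0,-0.015],"spin":0},{"hand":0,"offset":[-0.03,0,0],"spin":0},{"hand":0,"offset":[-0.012,0,0],"spin":0},{"hand":0,"offset":[0,0,0],"spin":0},{"hand":0,"offset":[0,0,0],"spin":0},{"hand":0,"offset":[0,0,0],"spin":0},{"hand":0,"offset":[0,0,0],"spin":0}]';python3 - <<'E'
from h import *
wpic('w9'); goto([504,41.3,8],-9.85)
E
```

```text
t: 20.6
tool_pos: [443.3, 51.2, 63.2]
eef_rot: [-0.0, 0.996, -0.087, -0.0]
ft_force: [1.2, 1.3, 0.2]
gripper_width: 0.0
pos [443.2  51.2  63.2] th -9.96 tilt [-0.0004  0.0005] spin -0.11 offset(after spin) [ 0.0616 -0.0006  0.0552] n 2 each [ 0.0308 -0.0003  0.0276] w 0.0 t 20.65
```

View pics/w9.png

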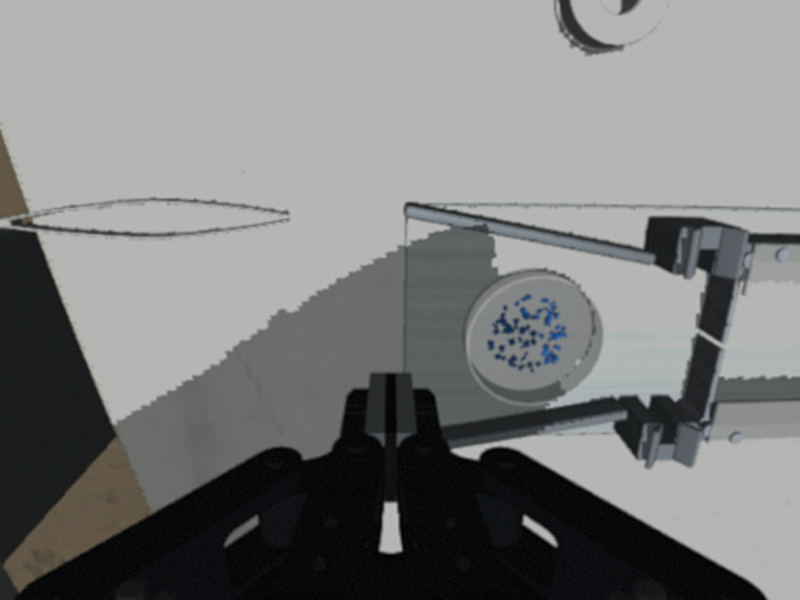

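Run:
```python
from h import *
wp('w9',723,345,22); wp('w9',698,331,4); wp('w9',534,338,11)
wp('w9',405,206,4)
import numpy as np
a=np.radians(-9.84)
print('pred corner',582.9-135*np.cos(a)-56*np.sin(a),27.6-135*np.sin(a)+56*np.cos(a))
```

```text
[583.2  27.2  22. ]
[583.   26.4   4. ]
[505.2  40.   11. ]
[459.1 104.8   4. ]
pred corner 459.4562625083128 105.84732375029475
```

```bash
python3 -m jog '[{"hand":0,"offset":[0,0,0.02],"spin":0},{"hand":0,"offset":[0,0,0.02],"spin":0},{"hand":0,"offset":[0,0,0.01],"spin":0},{"hand":0,"offset":[0,0,0.004],"spin":0},{"hand":0,"offset":[0,0,0],"spin":0},{"hand":0,"offset":[0.01,0,0],"spin":0},{"hand":0,"offset":[0.01,0,0],"spin":0},{"hand":0,"offset":[0.01,0,0],"spin":0},{"hand":0,"offset":[0.01,0,0],"spin":0},{"hand":0,"offset":[0.01,0,0],"spin":0},{"hand":0,"offset":[0.01,0,0],"spin":0},{"hand":0,"offset":[0.01,0,0],"spin":0},{"hand":0,"offset":[0.01,0,0],"spin":0},{"hand":0,"offset":[0.005,0,0],"spin":0},{"hand":0,"offset":[0,0,0],"spin":0},{"hand":0,"offset":[0,0,0],"spin":0}]';python3 - <<'E'
from h import *
wpic('w10'); goto([614.5,21.6,9],-9.85)
E
```

```text
t: 22.65
tool_pos: [526.7, 36.7, 9.5]
eef_rot: [0.0, 0.996, -0.087, -0.001]
ft_force: [-5.8, 0.9, 6.4]
gripper_width: 0.0
pos [526.7  36.7   9.4] th -9.94 tilt [-0.001   0.0001] spin -0.09 offset(after spin) [ 0.089  -0.0001  0.0004] n 2 each [ 0.0445 -0.0001  0.0002] w 0.3 t 22.7
```

View pics/w10.png

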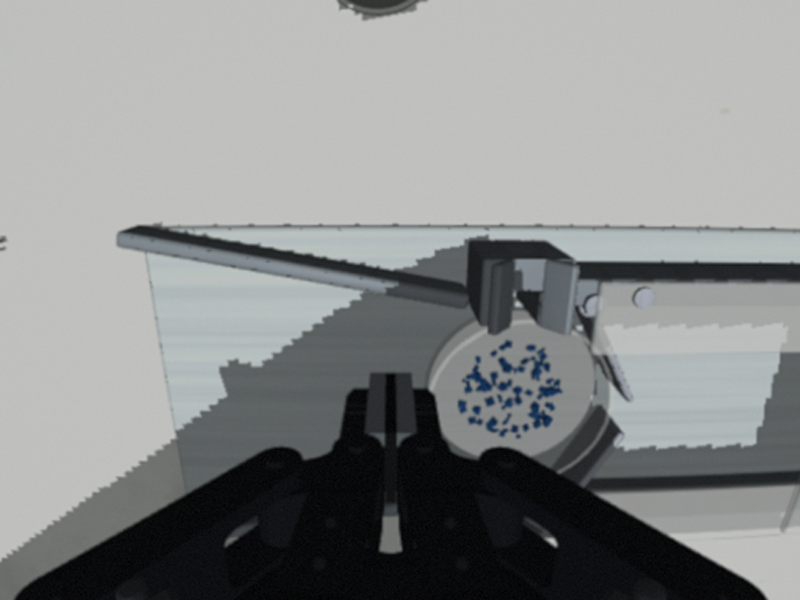

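```bash
python3 -m jog '[{"hand":0,"offset":[0.01,0,0],"spin":0},{"hand":0,"offset":[0.01,0,0],"spin":0},{"hand":0,"offset":[0.01,0,0],"spin":0},{"hand":0,"offset":[0.01,0,0],"spin":0},{"hand":0,"offset":[0.01,0,0],"spin":0},{"hand":0,"offset":[0.01,0,0],"spin":0},{"hand":0,"offset":[0.01,0,0],"spin":0},{"hand":0,"offset":[0.01,0,0],"spin":0},{"hand":0,"offset":[0.009,0,0],"spin":0},{"hand":0,"offset":[0,0,0],"spin":0},{"hand":0,"offset":[0,0,0],"spin":0}]';python3 - <<'E'
from h import *
wpic('w11'); goto([614.5,21.6,9],-9.85)
E
```

```text
t: 24.08
tool_pos: [614.4, 21.1, 9.3]
eef_rot: [-0.0, 0.996, -0.087, 0.0]
ft_force: [0.2, -0.6, 0.9]
gripper_width: 0.0
pos [614.3  21.1   9.3] th -9.95 tilt [-0.  0.] spin -0.1 offset(after spin) [ 0.0001 -0.0005  0.0003] n 1 each [ 0.0001 -0.0005  0.0003] w 0.0 t 24.125
```

View pics/w11.png

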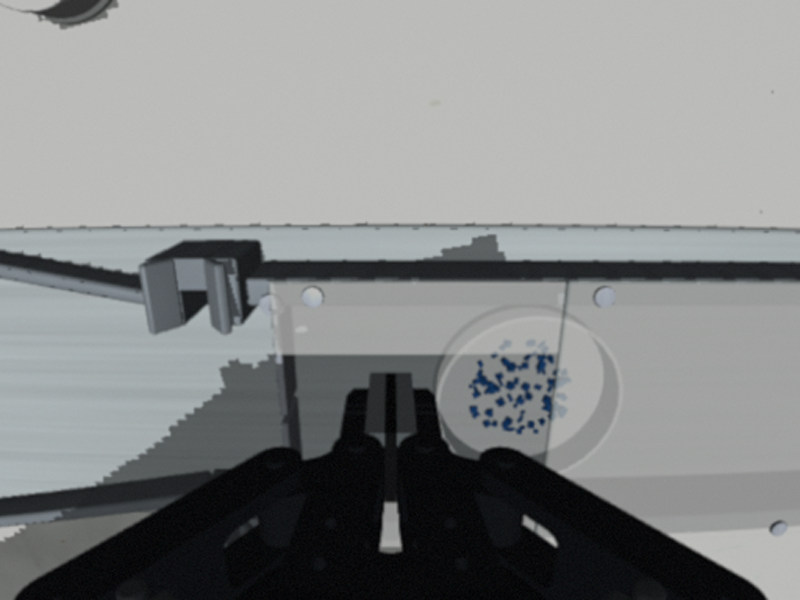

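```bash
python3 -m jog '[{"hand":0,"offset":[0,0,-0.015],"spin":0},{"hand":0,"offset":[0,0,-0.03],"spin":0},{"hand":0,"offset":[0,0,-0.04],"spin":0},{"hand":0,"offset":[0,0,-0.04],"spin":0},{"hand":0,"offset":[-0.02,0,-0.04],"spin":0},{"hand":0,"offset":[-0.02,0,-0.03],"spin":0},{"hand":0,"offset":[-0.02,0,-0.02],"spin":0},{"hand":0,"offset":[0,0,0],"spin":0},{"hand":0,"offset":[0,0,0],"spin":0},{"hand":0,"offset":[0,0,0],"spin":0}]';python3 - <<'E'
from h import *
im,c=wpic('w12'); crop(im,'pics/w12c.png',200,80,160,110,5)
cv2.imwrite('pics/t12.png',cv2.resize(robot.snapshot('top'),(800,600)))
E
```

```text
t: 25.38
tool_pos: [555.3, 31.2, 223.5]
eef_rot: [-0.0, 0.996, -0.087, -0.001]
ft_force: [0.3, -0.2, -0.1]
gripper_width: -0.2
```

View pics/w12.png

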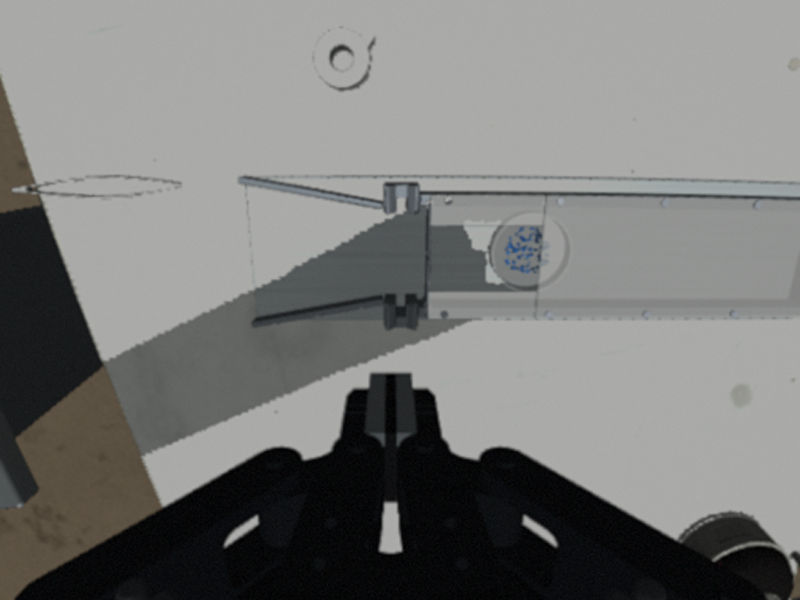

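View pics/t12.png

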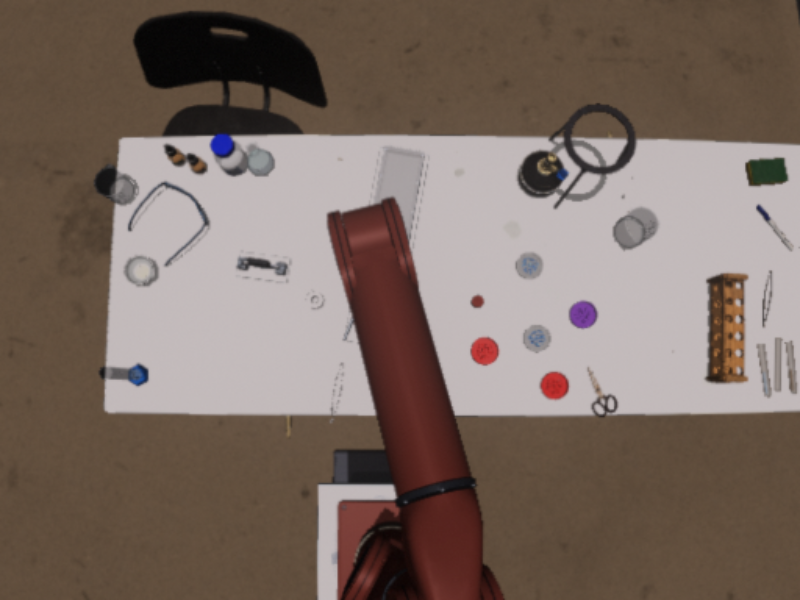

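Run:
```python
from h import *
goto([600,-320,200],-9.85)
```

```text
pos [555.3  31.3 223.5] th -9.96 tilt [-0.0014  0.0005] spin -0.11 offset(after spin) [0.1042 0.3385 0.0232] n 8 each [0.013  0.0423 0.0029] w -0.2 t 25.475
```

```bash
python3 -m jog '[{"hand":1,"offset":[0.006,0.02,0.003],"spin":0},{"hand":1,"offset":[0.013,0.045,0.003],"spin":0},{"hand":1,"offset":[0.013,0.045,0.003],"spin":0},{"hand":1,"offset":[0.013,0.045,0.003],"spin":0},{"hand":1,"offset":[0.013,0.045,0.003],"spin":0},{"hand":1,"offset":[0.013,0.045,0.003],"spin":0},{"hand":1,"offset":[0.013,0.04,0.003],"spin":0},{"hand":1,"offset":[0.013,0.025,0.003],"spin":0},{"hand":1,"offset":[0.007,0.015,0],"spin":0},{"hand":1,"offset":[0,0,0],"spin":0},{"hand":1,"offset":[0,0,0],"spin":0},{"hand":1,"offset":[0,0,0],"spin":0},{"hand":1,"offset":[0,0,0],"spin":0}]' 40
python3 - <<'E'
from h import *
wpic('w13');goto([625,-300,-2.5],-9.85)
E
```

```text
t: 27.1
tool_pos: [601.7, -305.9, 200.7]
eef_rot: [0.0, 0.996, -0.086, 0.0]
ft_force: [-0.7, 0.2, 0.5]
gripper_width: 85.2
pos [ 601.7 -306.1  200.6] th -9.91 tilt [ 0.0002 -0.0002] spin -0.06 offset(after spin) [ 0.0219 -0.01    0.2031] n 5 each [ 0.0044 -0.002   0.0406] w 85.3 t 27.15
```

View pics/w13.png

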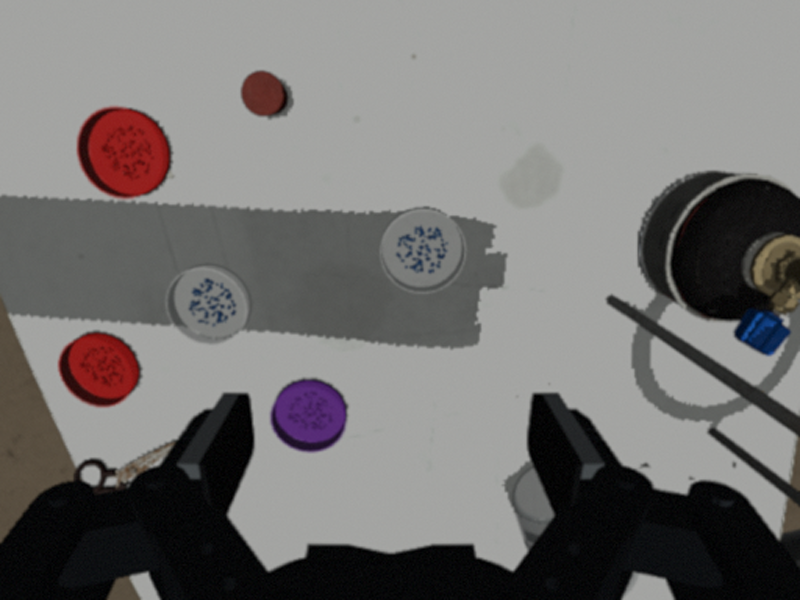

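Run:
```python
from h import *
p=wp('w13',422.5,250,7); wp('w13',208,304,7); wp('w13',610,298,0); wp('w13',640,240,60); goto([p[0],p[1],-2.5],-9.85)
```

```text
[ 625.7 -302.8    7. ]
[ 463.7 -315.4    7. ]
[ 760.  -364.8    0. ]
[ 754.3 -306.5   60. ]
pos [ 601.7 -306.1  200.6] th -9.91 tilt [ 0.0002 -0.0002] spin -0.06 offset(after spin) [ 0.0231 -0.0074  0.2031] n 5 each [ 0.0046 -0.0015  0.0406] w 85.3 t 27.15
```

```bash
python3 -m jog '[{"hand":1,"offset":[0.01,-0.0035,0.02],"spin":0},{"hand":1,"offset":[0.01,-0.0035,0.045],"spin":0},{"hand":1,"offset":[0.003,0,0.045],"spin":0},{"hand":1,"offset":[0,0,0.045],"spin":0},{"hand":1,"offset":[0,0,0.03],"spin":0},{"hand":1,"offset":[0,0,0.013],"spin":0},{"hand":1,"offset":[0,0,0.004],"spin":0},{"hand":1,"offset":[0,0,0],"spin":0},{"hand":1,"offset":[0,0,0],"spin":0},{"hand":0,"offset":[0,0,0],"spin":0},{"hand":0,"offset":[0,0,0],"spin":0},{"hand":0,"offset":[0,0,0],"spin":0},{"hand":0,"offset":[0,0,0],"spin":0}]' 40
python3 - <<'E'
from h import *
goto([625,-302,110],-9.85)
E
```

```text
t: 28.78
tool_pos: [626.0, -304.0, -0.5]
eef_rot: [0.0, 0.996, -0.087, 0.001]
ft_force: [-1.4, -0.2, 5.1]
gripper_width: 57.8
pos [ 6.26e+02 -3.04e+02 -5.00e-01] th -9.96 tilt [ 0.0011 -0.0007] spin -0.11 offset(after spin) [-0.0011 -0.0018 -0.1105] n 3 each [-0.0004 -0.0006 -0.0368] w 57.8 t 28.775
```

```bash
python3 -m jog '[{"hand":0,"offset":[0,0,-0.015],"spin":0},{"hand":0,"offset":[0,0,-0.04],"spin":0},{"hand":0,"offset":[0,0,-0.04],"spin":0},{"hand":0,"offset":[-0.012,-0.02,-0.015],"spin":0},{"hand":0,"offset":[-0.023,-0.04,0],"spin":0},{"hand":0,"offset":[-0.024,-0.045,0],"spin":0},{"hand":0,"offset":[-0.025,-0.045,0],"spin":0},{"hand":0,"offset":[-0.025,-0.045,0],"spin":0},{"hand":0,"offset":[-0.025,-0.045,0],"spin":0},{"hand":0,"offset":[-0.025,-0.04,0],"spin":0},{"hand":0,"offset":[-0.014,-0.025,0],"spin":0},{"hand":0,"offset":[-0.006,-0.013,0],"spin":0},{"hand":0,"offset":[0,0,0],"spin":0},{"hand":0,"offset":[0,0,0],"spin":0},{"hand":0,"offset":[0,0,0],"spin":0}]'
python3 - <<'E'
from h import *
wpic('w14');goto([504.2,40.7,3.9],-9.85)
E
```

```text
t: 30.65
tool_pos: [504.4, 39.2, 108.2]
eef_rot: [-0.0, 0.996, -0.088, -0.0]
ft_force: [0.1, -0.6, -1.3]
gripper_width: 57.3
pos [504.4  39.4 108.2] th -10.05 tilt [-0.0002  0.0001] spin -0.2 offset(after spin) [-0.0004 -0.0012  0.1043] n 3 each [-0.0001 -0.0004  0.0348] w 57.4 t 30.7
```

View pics/w14.png

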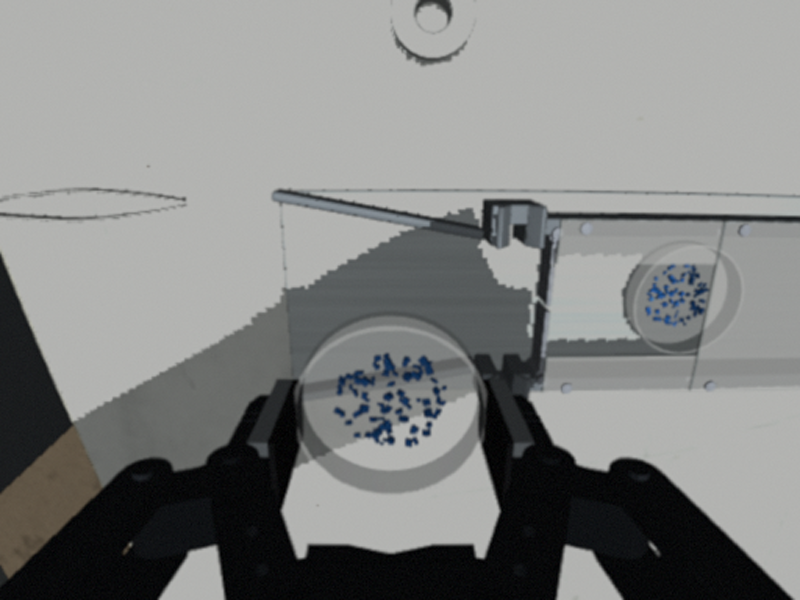

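Same set-down, release and back-off as before, then descend behind the dish.

```bash
python3 -m jog '[{"hand":0,"offset":[0,-0.001,0.03],"spin":-0.2},{"hand":0,"offset":[0,0,0.04],"spin":0},{"hand":0,"offset":[0,0,0.02],"spin":0},{"hand":0,"offset":[0,0,0.009],"spin":0},{"hand":0,"offset":[0,0,0.004],"spin":0},{"hand":0,"offset":[0,0,0.0013],"spin":0},{"hand":0,"offset":[0,0,0],"spin":0},{"hand":0,"offset":[0,0,0],"spin":0},{"hand":0.9,"offset":[0,0,0],"spin":0},{"hand":0.9,"offset":[0,0,0],"spin":0},{"hand":0.9,"offset":[0,0,0],"spin":0},{"hand":0.9,"offset":[0,0,-0.02],"spin":0},{"hand":0.9,"offset":[0,0,-0.025],"spin":0},{"hand":0,"offset":[-0.02,0,-0.015],"spin":0},{"hand":0,"offset":[-0.03,0,0],"spin":0},{"hand":0,"offset":[-0.012,0,0],"spin":0},{"hand":0,"offset":[0,0,0],"spin":0},{"hand":0,"offset":[0,0,0],"spin":0},{"hand":0,"offset":[0,0,0],"spin":0}]';python3 - <<'E'
from h import *
wpic('w15'); goto([583+32*.985,27-32*.171,9],-9.85)
E
```

```text
t: 33.08
tool_pos: [443.8, 51.9, 64.0]
eef_rot: [-0.0, 0.996, -0.085, -0.0]
ft_force: [-0.0, 1.3, 0.5]
gripper_width: 0.3
pos [443.7  52.   64. ] th -9.76 tilt [-0.0001  0.0006] spin 0.09 offset(after spin) [0.1735 0.0008 0.0549] n 4 each [0.0434 0.0002 0.0137] w 0.2 t 33.125
```

View pics/w15.png

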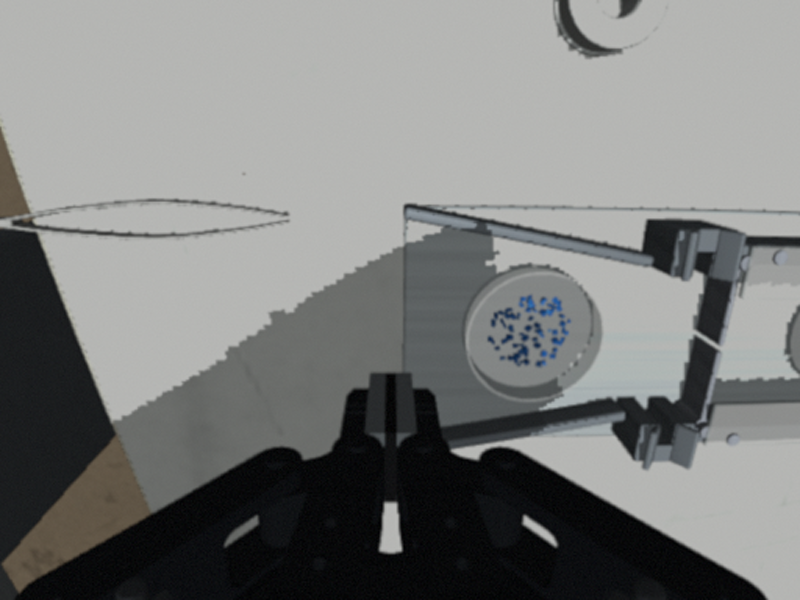

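```bash
python3 -m jog '[{"hand":0,"offset":[0,0.0005,0.02],"spin":0},{"hand":0,"offset":[0,0,0.02],"spin":0},{"hand":0,"offset":[0,0,0.01],"spin":0},{"hand":0,"offset":[0,0,0.004],"spin":0},{"hand":0,"offset":[0,0,0],"spin":0},{"hand":0,"offset":[0.01,0,0],"spin":0},{"hand":0,"offset":[0.01,0,0],"spin":0},{"hand":0,"offset":[0.01,0,0],"spin":0},{"hand":0,"offset":[0.01,0,0],"spin":0},{"hand":0,"offset":[0.01,0,0],"spin":0},{"hand":0,"offset":[0.01,0,0],"spin":0},{"hand":0,"offset":[0.01,0,0],"spin":0},{"hand":0,"offset":[0.01,0,0],"spin":0},{"hand":0,"offset":[0.005,0,0],"spin":0},{"hand":0,"offset":[0,0,0],"spin":0},{"hand":0,"offset":[0,0,0],"spin":0}]';python3 - <<'E'
from h import *
goto([583+32*.985,27-32*.171,9],-9.85)
E
```

```text
t: 35.12
tool_pos: [526.1, 36.1, 9.4]
eef_rot: [0.001, 0.996, -0.085, -0.001]
ft_force: [-4.1, -2.5, 1.6]
gripper_width: -0.2
pos [526.1  36.1   9.4] th -9.79 tilt [-0.0025 -0.001 ] spin 0.06 offset(after spin) [ 0.0896 -0.0008  0.0002] n 2 each [ 0.0448 -0.0004  0.0001] w -0.2 t 35.125
```

```bash
python3 -m jog '[{"hand":0,"offset":[0.01,0,0],"spin":0},{"hand":0,"offset":[0.01,0,0],"spin":0},{"hand":0,"offset":[0.01,0,0],"spin":0},{"hand":0,"offset":[0.01,0,0],"spin":0},{"hand":0,"offset":[0.01,0,0],"spin":0},{"hand":0,"offset":[0.01,0,0],"spin":0},{"hand":0,"offset":[0.01,0,0],"spin":0},{"hand":0,"offset":[0.01,0,0],"spin":0},{"hand":0,"offset":[0.009,0,0],"spin":0},{"hand":0,"offset":[0,0,0],"spin":0},{"hand":0,"offset":[0,0,0],"spin":0}]';python3 - <<'E'
from h import *
wpic('w16'); goto([614.5,21.6,9],-9.85)
E
```

```text
t: 36.5
tool_pos: [614.6, 22.0, 10.1]
eef_rot: [-0.0, 0.996, -0.085, 0.0]
ft_force: [-1.6, -0.9, -0.7]
gripper_width: -0.1
pos [614.5  22.   10.1] th -9.75 tilt [0.0002 0.0001] spin 0.1 offset(after spin) [0.     0.0004 0.0011] n 1 each [0.     0.0004 0.0011] w -0.1 t 36.55
```

View pics/w16.png

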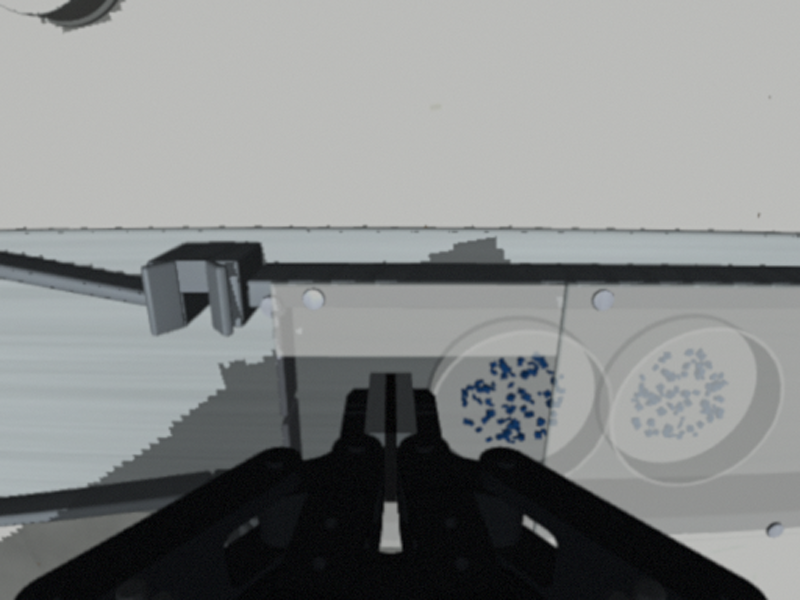

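```bash
python3 -m jog '[{"hand":0,"offset":[0,0,-0.015],"spin":0},{"hand":0,"offset":[0,0,-0.03],"spin":0},{"hand":0,"offset":[0,0,-0.04],"spin":0},{"hand":0,"offset":[0,0,-0.04],"spin":0},{"hand":0,"offset":[-0.02,0,-0.04],"spin":0},{"hand":0,"offset":[-0.02,0,-0.02],"spin":0},{"hand":0,"offset":[0,0,0],"spin":0},{"hand":0,"offset":[0,0,0],"spin":0},{"hand":0,"offset":[0,0,0],"spin":0}]';python3 - <<'E'
from h import *
wpic('w17')
wp('w13',123,152,7);wp('w13',101,368,7);wp('w13',310,413,7)
goto([463.7,-300,180],-9.85)
E
```

```text
t: 37.67
tool_pos: [575.1, 28.4, 194.1]
eef_rot: [-0.0, 0.996, -0.085, -0.001]
ft_force: [-0.4, 0.1, 0.1]
gripper_width: 0.3
[ 436.2 -199.8    7. ]
[ 362.8 -351.9    7. ]
[ 517.7 -417.9    7. ]
pos [575.1  28.5 194.1] th -9.77 tilt [-0.0015  0.0005] spin 0.08 offset(after spin) [-0.0535  0.3428  0.0141] n 7 each [-0.0076  0.049   0.002 ] w 0.2 t 37.725
```

View pics/w17.png

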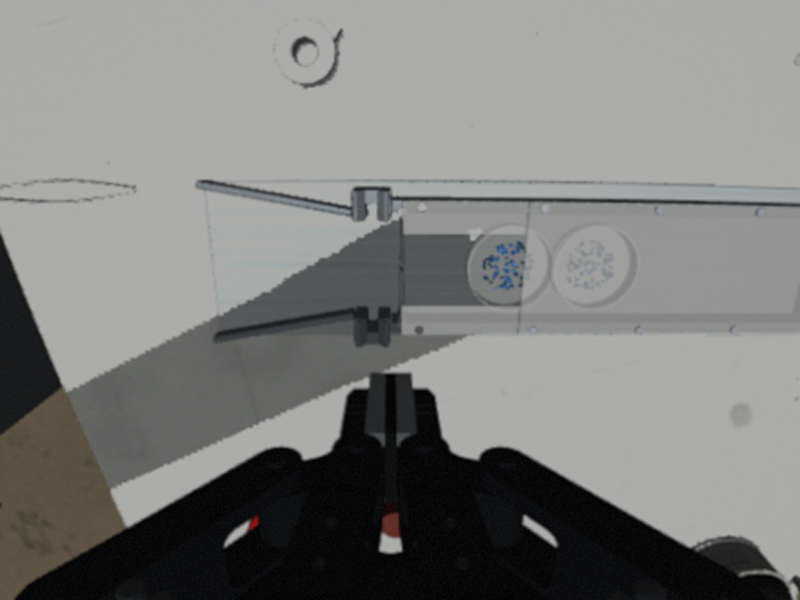

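```bash
python3 -m jog '[{"hand":1,"offset":[-0.004,0.02,0.002],"spin":0},{"hand":1,"offset":[-0.007,0.045,0.002],"spin":0},{"hand":1,"offset":[-0.007,0.045,0.002],"spin":0},{"hand":1,"offset":[-0.007,0.045,0.002],"spin":0},{"hand":1,"offset":[-0.007,0.045,0.002],"spin":0},{"hand":1,"offset":[-0.007,0.045,0.002],"spin":0},{"hand":1,"offset":[-0.007,0.045,0.002],"spin":0},{"hand":1,"offset":[-0.007,0.03,0],"spin":0},{"hand":1,"offset":[0,0.015,0],"spin":0},{"hand":1,"offset":[0,0.008,0],"spin":0},{"hand":1,"offset":[0,0,0],"spin":0},{"hand":1,"offset":[0,0,0],"spin":0},{"hand":1,"offset":[0,0,0],"spin":0}]' 40
python3 - <<'E'
from h import *
wpic('w18');goto([463.7,-315.4,-2.5],-9.85)
E
```

```text
t: 39.35
tool_pos: [465.3, -299.4, 181.1]
eef_rot: [-0.0, 0.996, -0.084, 0.0]
ft_force: [-0.6, -0.0, -0.6]
gripper_width: 85.4
pos [ 465.2 -299.6  181.1] th -9.69 tilt [0.0001 0.    ] spin 0.16 offset(after spin) [0.0012 0.0158 0.1836] n 4 each [0.0003 0.004  0.0459] w 85.3 t 39.4
```

View pics/w18.png

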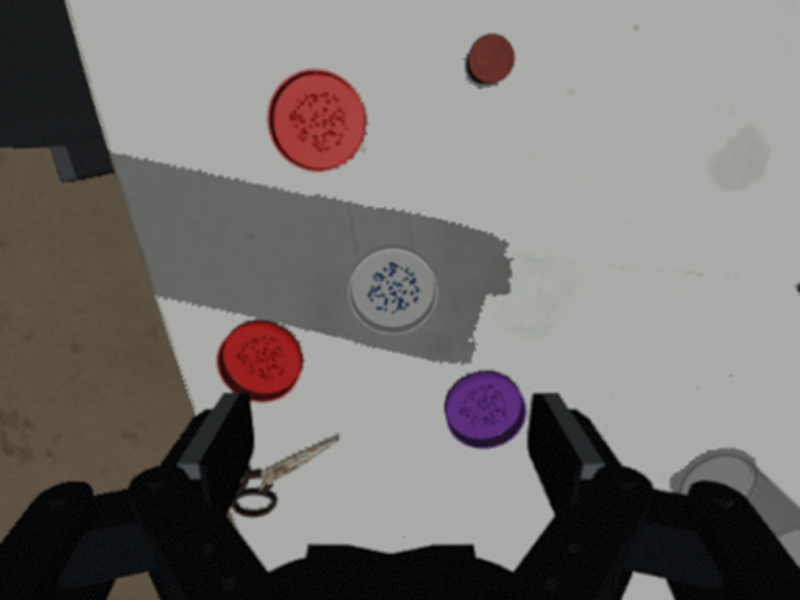

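Run:
```python
from h import *
p=wp('w18',393,290,7); wp('w18',260,360,7); goto([p[0],p[1],-2.5],-9.85)
```

```text
[ 464.6 -315.9    7. ]
[ 361.4 -351.8    7. ]
pos [ 465.2 -299.6  181.1] th -9.69 tilt [0.0001 0.    ] spin 0.16 offset(after spin) [0.0022 0.0161 0.1836] n 4 each [0.0006 0.004  0.0459] w 85.3 t 39.4
```

```bash
python3 -m jog '[{"hand":1,"offset":[0.002,0.008,0.02],"spin":0},{"hand":1,"offset":[0,0.008,0.045],"spin":0},{"hand":1,"offset":[0,0,0.045],"spin":0},{"hand":1,"offset":[0,0,0.04],"spin":0},{"hand":1,"offset":[0,0,0.02],"spin":0},{"hand":1,"offset":[0,0,0.01],"spin":0},{"hand":1,"offset":[0,0,0.003],"spin":0},{"hand":1,"offset":[0,0,0],"spin":0},{"hand":1,"offset":[0,0,0],"spin":0},{"hand":0,"offset":[0,0,0],"spin":0},{"hand":0,"offset":[0,0,0],"spin":0},{"hand":0,"offset":[0,0,0],"spin":0},{"hand":0,"offset":[0,0,0],"spin":0}]' 40
python3 - <<'E'
from h import *
goto([504.2,40.7,0],-9.85)
E
```

```text
t: 41.02
tool_pos: [464.3, -316.6, -1.1]
eef_rot: [0.0, 0.996, -0.085, 0.0]
ft_force: [-3.5, 1.2, 6.9]
gripper_width: 58.0
pos [ 464.3 -316.6   -1.1] th -9.76 tilt [ 0.0004 -0.0006] spin 0.09 offset(after spin) [-0.0218 -0.3589 -0.0013] n 8 each [-0.0027 -0.0449 -0.0002] w 58.0 t 41.025
```

```bash
python3 -m jog '[{"hand":0,"offset":[0,0,-0.015],"spin":0},{"hand":0,"offset":[0,0,-0.04],"spin":0},{"hand":0,"offset":[0,0,-0.04],"spin":0},{"hand":0,"offset":[-0.002,-0.02,-0.015],"spin":0},{"hand":0,"offset":[-0.003,-0.045,0],"spin":0},{"hand":0,"offset":[-0.003,-0.05,0],"spin":0},{"hand":0,"offset":[-0.003,-0.05,0],"spin":0},{"hand":0,"offset":[-0.003,-0.05,0],"spin":0},{"hand":0,"offset":[-0.003,-0.05,0],"spin":0},{"hand":0,"offset":[-0.003,-0.045,0],"spin":0},{"hand":0,"offset":[-0.002,-0.03,0],"spin":0},{"hand":0,"offset":[0,-0.013,0],"spin":0},{"hand":0,"offset":[0,-0.006,0],"spin":0},{"hand":0,"offset":[0,0,0],"spin":0},{"hand":0,"offset":[0,0,0],"spin":0},{"hand":0,"offset":[0,0,0],"spin":0}]'
python3 - <<'E'
from h import *
wpic('w19');goto([504.2,40.7,3.5],-9.85)
E
```

```text
t: 43.02
tool_pos: [503.2, 40.2, 108.0]
eef_rot: [0.0, 0.996, -0.086, -0.0]
ft_force: [-0.3, -0.1, -0.4]
gripper_width: 57.8
pos [503.2  40.4 108. ] th -9.82 tilt [-0.0001 -0.0001] spin 0.03 offset(after spin) [ 0.0009 -0.0005  0.1045] n 3 each [ 0.0003 -0.0002  0.0348] w 57.7 t 43.075
```

View pics/w19.png

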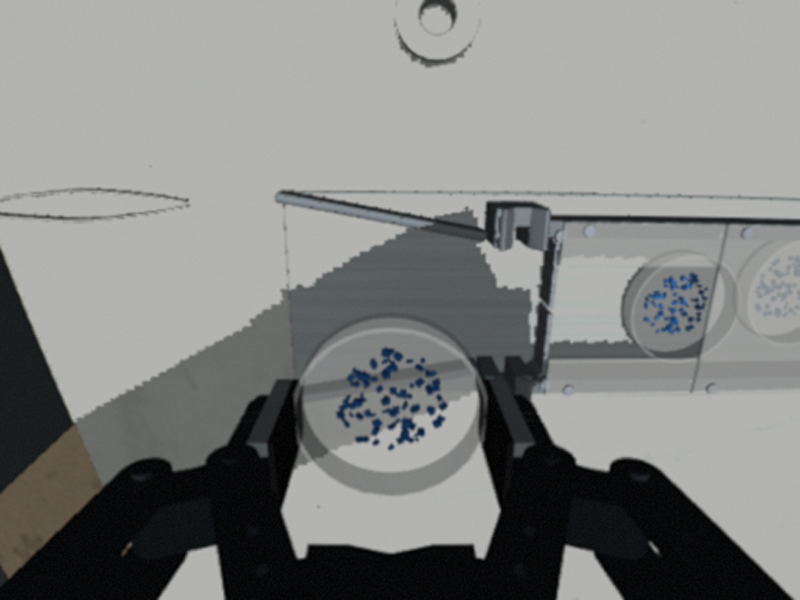

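```bash
python3 -m jog '[{"hand":0,"offset":[0.001,0,0.03],"spin":0},{"hand":0,"offset":[0,0,0.04],"spin":0},{"hand":0,"offset":[0,0,0.02],"spin":0},{"hand":0,"offset":[0,0,0.009],"spin":0},{"hand":0,"offset":[0,0,0.004],"spin":0},{"hand":0,"offset":[0,0,0.0015],"spin":0},{"hand":0,"offset":[0,0,0],"spin":0},{"hand":0,"offset":[0,0,0],"spin":0},{"hand":0.9,"offset":[0,0,0],"spin":0},{"hand":0.9,"offset":[0,0,0],"spin":0},{"hand":0.9,"offset":[0,0,0],"spin":0},{"hand":0.9,"offset":[0,0,-0.02],"spin":0},{"hand":0.9,"offset":[0,0,-0.025],"spin":0},{"hand":0,"offset":[-0.02,0,-0.015],"spin":0},{"hand":0,"offset":[-0.03,0,0],"spin":0},{"hand":0,"offset":[-0.012,0,0],"spin":0},{"hand":0,"offset":[0,0,0],"spin":0},{"hand":0,"offset":[0,0,0],"spin":0},{"hand":0,"offset":[0,0,0],"spin":0}]';python3 - <<'E'
from h import *
wpic('w20'); goto([583+32*.985,27-32*.171,9],-9.85)
E
```

```text
t: 45.45
tool_pos: [443.8, 51.5, 63.6]
eef_rot: [-0.0, 0.996, -0.085, -0.0]
ft_force: [0.0, 0.3, -0.7]
gripper_width: -0.1
pos [443.6  51.5  63.5] th -9.76 tilt [-0.0002  0.0006] spin 0.09 offset(after spin) [0.1736 0.0003 0.0544] n 4 each [0.0434 0.0001 0.0136] w 0.1 t 45.5
```

View pics/w20.png

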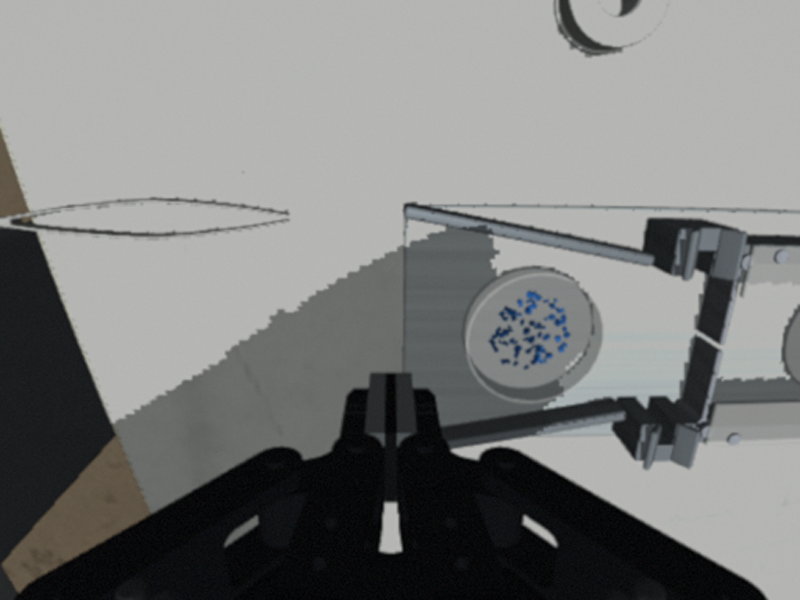

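```bash
python3 -m jog '[{"hand":0,"offset":[0,0,0.02],"spin":0},{"hand":0,"offset":[0,0,0.02],"spin":0},{"hand":0,"offset":[0,0,0.01],"spin":0},{"hand":0,"offset":[0,0,0.004],"spin":0},{"hand":0,"offset":[0,0,0],"spin":0},{"hand":0,"offset":[0.01,0,0],"spin":0},{"hand":0,"offset":[0.01,0,0],"spin":0},{"hand":0,"offset":[0.01,0,0],"spin":0},{"hand":0,"offset":[0.01,0,0],"spin":0},{"hand":0,"offset":[0.01,0,0],"spin":0},{"hand":0,"offset":[0.01,0,0],"spin":0},{"hand":0,"offset":[0.01,0,0],"spin":0},{"hand":0,"offset":[0.01,0,0],"spin":0},{"hand":0,"offset":[0.005,0,0],"spin":0},{"hand":0,"offset":[0,0,0],"spin":0},{"hand":0,"offset":[0,0,0],"spin":0}]';python3 - <<'E'
from h import *
goto([583+32*.985,27-32*.171,9],-9.85)
E
python3 -m jog '[{"hand":0,"offset":[0.01,0,0],"spin":0},{"hand":0,"offset":[0.01,0,0],"spin":0},{"hand":0,"offset":[0.01,0,0],"spin":0},{"hand":0,"offset":[0.01,0,0],"spin":0},{"hand":0,"offset":[0.01,0,0],"spin":0},{"hand":0,"offset":[0.01,0,0],"spin":0},{"hand":0,"offset":[0.01,0,0],"spin":0},{"hand":0,"offset":[0.01,0,0],"spin":0},{"hand":0,"offset":[0.009,0,0],"spin":0},{"hand":0,"offset":[0,0,0],"spin":0},{"hand":0,"offset":[0,0,0],"spin":0}]';python3 - <<'E'
from h import *
wpic('w21'); goto([614.5,21.6,9],-9.85)
E
```

```text
t: 47.5
tool_pos: [525.4, 36.1, 9.2]
eef_rot: [0.001, 0.996, -0.085, -0.002]
ft_force: [-10.2, -2.2, 10.7]
gripper_width: -0.3
pos [525.4  36.1   9.2] th -9.78 tilt [-0.0039 -0.0016] spin 0.07 offset(after spin) [ 0.0903 -0.0009 -0.0001] n 2 each [ 0.0452 -0.0004 -0.    ] w -0.3 t 47.5
t: 48.88
tool_pos: [614.7, 22.0, 9.5]
eef_rot: [-0.0, 0.996, -0.085, 0.0]
ft_force: [-0.4, -0.7, 0.8]
gripper_width: 0.1
pos [614.6  22.    9.5] th -9.75 tilt [0.0003 0.0001] spin 0.1 offset(after spin) [0.     0.0004 0.0005] n 1 each [0.     0.0004 0.0005] w 0.1 t 48.925
```

View pics/w21.png

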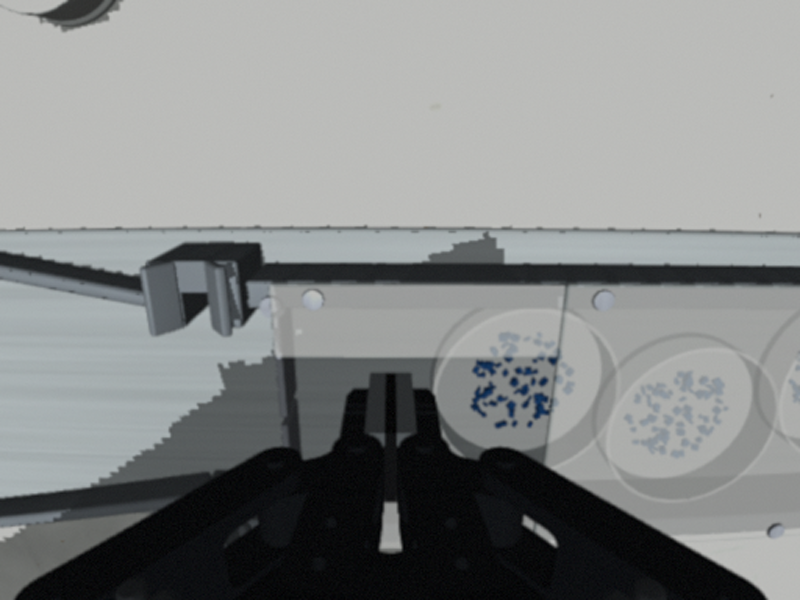

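Now lift, and head to the stand, looking at the bay on the way.

```bash
python3 -m jog '[{"hand":0,"offset":[0,0,-0.015],"spin":0},{"hand":0,"offset":[0,0,-0.03],"spin":0},{"hand":0,"offset":[0,0,-0.04],"spin":0},{"hand":0,"offset":[0,0,-0.04],"spin":0},{"hand":0,"offset":[-0.02,0,-0.04],"spin":0},{"hand":0,"offset":[-0.02,0,-0.02],"spin":0},{"hand":0,"offset":[0,0,0],"spin":0},{"hand":0,"offset":[0,0,0],"spin":0},{"hand":0,"offset":[0,0,0],"spin":0}]';python3 - <<'E'
from h import *
im,_=wpic('w22')
goto([621.3,287.5,200],-7.8)
im=robot.snapshot('top'); cv2.imwrite('pics/t22.png',cv2.resize(im,(800,600)))
E
```

```text
t: 50.05
tool_pos: [575.1, 28.4, 193.6]
eef_rot: [-0.0, 0.996, -0.085, -0.001]
ft_force: [0.5, -0.2, -0.2]
gripper_width: 0.0
pos [575.1  28.6 193.6] th -9.76 tilt [-0.0015  0.0005] spin -1.96 offset(after spin) [ 0.0106 -0.2628 -0.0064] n 6 each [ 0.0018 -0.0438 -0.0011] w 0.1 t 50.1
```

View pics/w22.png

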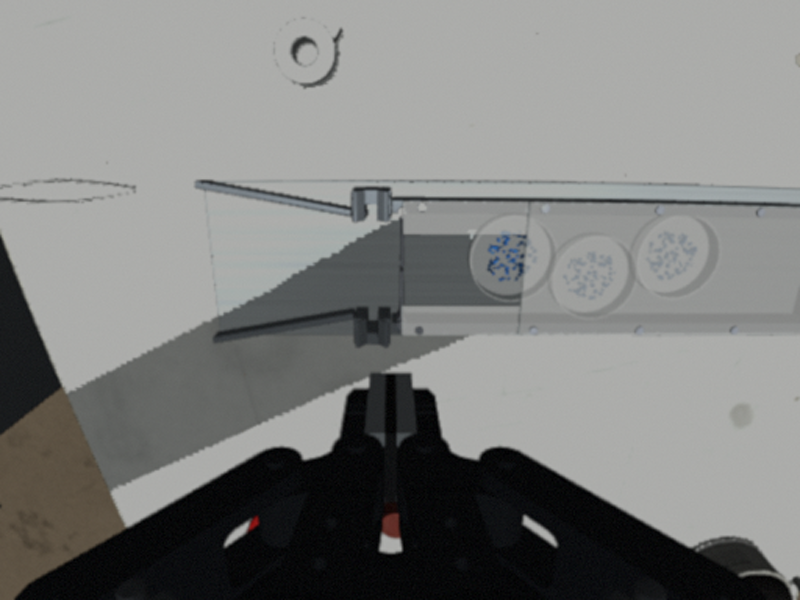

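View pics/t22.png

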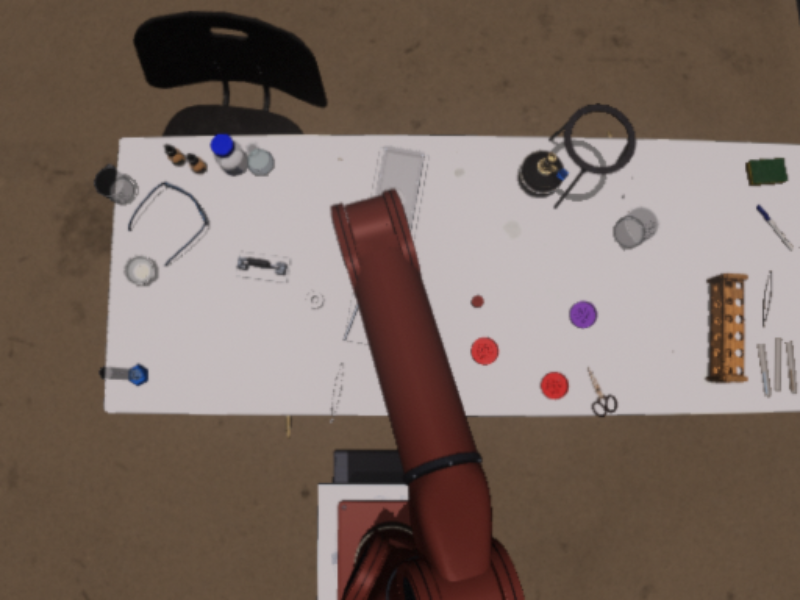

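```bash
python3 -m jog '[{"hand":0.5,"offset":[0.001,-0.02,0],"spin":-1},{"hand":0.5,"offset":[0.002,-0.045,0],"spin":-1},{"hand":0.5,"offset":[0.002,-0.045,0],"spin":0},{"hand":0.5,"offset":[0.002,-0.045,0],"spin":0},{"hand":0.5,"offset":[0.002,-0.045,0],"spin":0},{"hand":0.5,"offset":[0.001,-0.035,0],"spin":0},{"hand":0.5,"offset":[0,-0.018,0],"spin":0},{"hand":0.5,"offset":[0,-0.008,0],"spin":0},{"hand":0.5,"offset":[0,0,0.02],"spin":0},{"hand":0.5,"offset":[0,0,0.03],"spin":0},{"hand":0.5,"offset":[0,0,0.015],"spin":0},{"hand":0.5,"offset":[0,0,0],"spin":0},{"hand":0.5,"offset":[0,0,0],"spin":0},{"hand":0.5,"offset":[0,0,0],"spin":0}]'
python3 - <<'E'
from h import *
wpic('w23'); goto([621.3,287.5,43.5],-7.8)
E
```

```text
t: 51.9
tool_pos: [622.2, 286.0, 130.7]
eef_rot: [-0.0, 0.998, -0.068, 0.001]
ft_force: [0.4, 1.1, 0.7]
gripper_width: 42.6
pos [622.2 285.9 130.6] th -7.76 tilt [0.0014 0.0006] spin 0.04 offset(after spin) [-0.0012 -0.0013  0.0871] n 2 each [-0.0006 -0.0007  0.0435] w 42.6 t 51.95
```

View pics/w23.png

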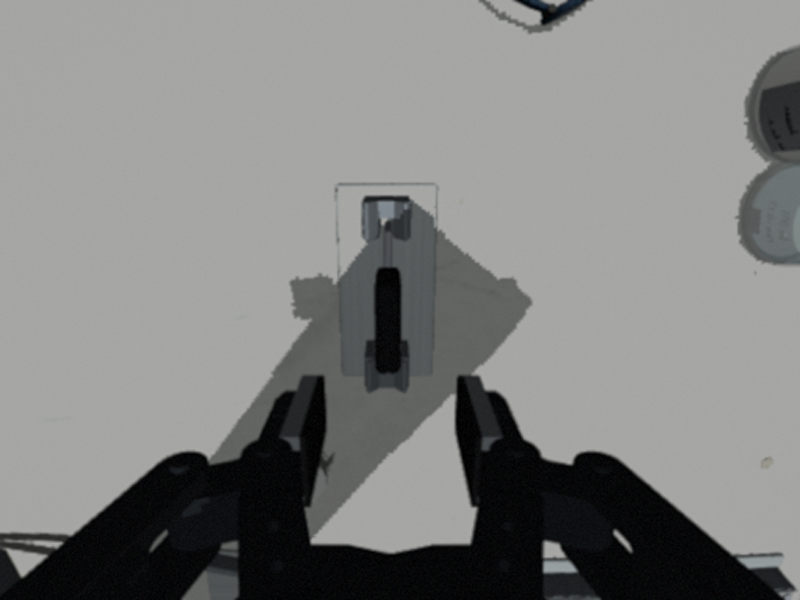

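```bash
python3 -m jog '[{"hand":0.5,"offset":[-0.001,-0.0013,0.03],"spin":0},{"hand":0.5,"offset":[0,0,0.03],"spin":0},{"hand":0.5,"offset":[0,0,0.018],"spin":0},{"hand":0.5,"offset":[0,0,0.008],"spin":0},{"hand":0.5,"offset":[0,0,0],"spin":0},{"hand":0,"offset":[0,0,0],"spin":0},{"hand":0,"offset":[0,0,0],"spin":0},{"hand":0,"offset":[0,0,0],"spin":0},{"hand":0,"offset":[0,0,0],"spin":0},{"hand":0,"offset":[0,0,0],"spin":0}]' 60;python3 - <<'E'
from h import *
goto([621.3,287.5,43.5],-7.8)
E
python3 -m jog '[{"hand":0,"offset":[0,0,-0.01],"spin":0},{"hand":0,"offset":[0,0,-0.02],"spin":0},{"hand":0,"offset":[0,0,-0.03],"spin":0},{"hand":0,"offset":[0,0,-0.04],"spin":0},{"hand":0,"offset":[0,0,-0.03],"spin":0},{"hand":0,"offset":[0,0,-0.01],"spin":0},{"hand":0,"offset":[0,0,0],"spin":0}]'
python3 - <<'E'
from h import *
goto([563.3,31,184],-9.85)
E
```

```text
t: 53.2
tool_pos: [621.5, 287.6, 44.7]
eef_rot: [-0.0, 0.998, -0.068, 0.001]
ft_force: [-0.1, -0.2, 5.8]
gripper_width: 10.9
pos [621.5 287.6  44.7] th -7.76 tilt [0.0016 0.0008] spin 0.04 offset(after spin) [-0.0002  0.0001  0.0012] n 1 each [-0.0002  0.0001  0.0012] w 10.9 t 53.2
t: 54.08
tool_pos: [621.0, 287.2, 184.0]
eef_rot: [-0.0, 0.998, -0.068, 0.0]
ft_force: [-0.9, -0.1, -1.6]
gripper_width: 11.1
pos [621.  287.2 184. ] th -7.75 tilt [0.0009 0.0003] spin 2.1 offset(after spin) [-1.300e-02  2.623e-01 -1.000e-04] n 6 each [-0.0022  0.0437 -0.    ] w 11.1 t 54.075
```

```bash
python3 -m jog '[{"hand":0,"offset":[-0.001,0.02,0],"spin":1},{"hand":0,"offset":[-0.002,0.045,0],"spin":1.1},{"hand":0,"offset":[-0.002,0.045,0],"spin":0},{"hand":0,"offset":[-0.002,0.045,0],"spin":0},{"hand":0,"offset":[-0.002,0.045,0],"spin":0},{"hand":0,"offset":[-0.002,0.03,0],"spin":0},{"hand":0,"offset":[-0.002,0.02,0],"spin":0},{"hand":0,"offset":[0,0.012,0.02],"spin":0},{"hand":0,"offset":[0,0,0.04],"spin":0},{"hand":0,"offset":[0,0,0.025],"spin":0},{"hand":0,"offset":[0,0,0.01],"spin":0},{"hand":0,"offset":[0,0,0],"spin":0},{"hand":0,"offset":[0,0,0],"spin":0},{"hand":0,"offset":[0,0,0],"spin":0}]'
python3 - <<'E'
from h import *
im,_=wpic('w24');crop(im,'pics/w24c.png',170,110,160,110,5)
goto([563.7,31.3,43.5],-9.85)
E
```

```text
t: 55.82
tool_pos: [565.5, 30.9, 89.5]
eef_rot: [-0.0, 0.996, -0.086, 0.001]
ft_force: [-0.3, 0.4, -1.3]
gripper_width: 11.3
pos [565.3  30.9  89.4] th -9.86 tilt [ 0.0013 -0.0002] spin -0.01 offset(after spin) [-0.0017 -0.0001  0.0459] n 1 each [-0.0017 -0.0001  0.0459] w 10.9 t 55.875
```

View pics/w24c.png

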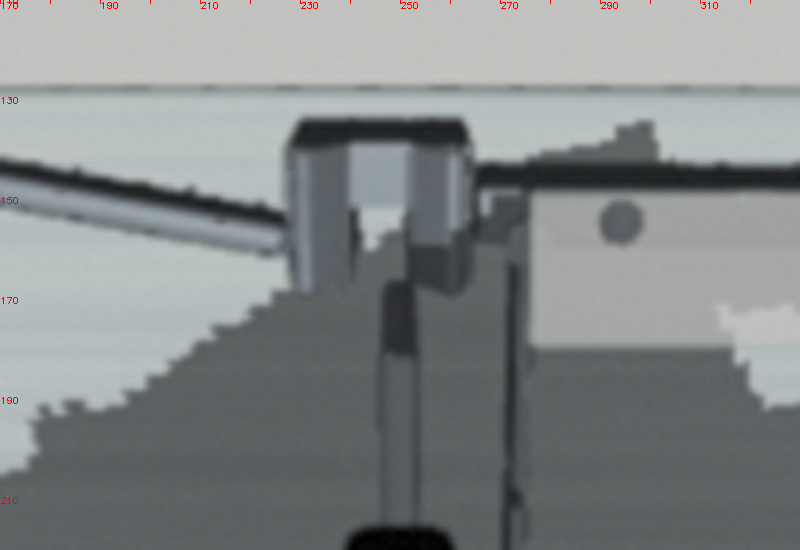

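Run:
```python
from h import *
s=1
a=wp('w24',170+350/5,110+145/5,36,1);b=wp('w24',170+410/5,110+145/5,36,1)
e=wp('w24',249.8,181,89.5+12-17,1)
T=lambda p:((p[0]-583)*.9853-(p[1]-27)*.1709,(p[0]-583)*.1709+(p[1]-27)*.9853)
print(T(a),T(b),T(e))
```

```text
[568.6  82.9  36. ]
[576.   81.6  36. ]
[572.3  68.8  84.5]
(np.float64(-23.773836206709674), np.float64(52.649603193167025)) (np.float64(-16.228257133801172), np.float64(52.641019524414375)) (np.float64(-17.703622940427408), np.float64(39.369667124538275))
```

```bash
python3 -m jog '[{"hand":0,"offset":[-0.0021,0,0],"spin":0},{"hand":0,"offset":[0,0,0],"spin":0},{"hand":0,"offset":[0,0,0.008],"spin":0},{"hand":0,"offset":[0,0,0.01],"spin":0},{"hand":0,"offset":[0,0,0.01],"spin":0},{"hand":0,"offset":[0,0,0.008],"spin":0},{"hand":0,"offset":[0,0,0.006],"spin":0},{"hand":0,"offset":[0,0,0.002],"spin":0},{"hand":0,"offset":[0,0,0],"spin":0},{"hand":0,"offset":[0,0,0],"spin":0}]'
```

```text
t: 57.12
tool_pos: [563.0, 31.3, 44.7]
eef_rot: [-0.0, 0.996, -0.086, 0.0]
ft_force: [-0.4, -0.7, -0.2]
gripper_width: 10.8
```

```bash
python3 -m jog '[{"hand":0,"offset":[0,0,0.001],"spin":0},{"hand":0,"offset":[0,0,0.001],"spin":0},{"hand":0,"offset":[0,0,0],"spin":0},{"hand":0.3,"offset":[0,0,0],"spin":0},{"hand":0.3,"offset":[0,0,0],"spin":0},{"hand":0.4,"offset":[0,0,0],"spin":0},{"hand":0.4,"offset":[0,0,0],"spin":0},{"hand":0.4,"offset":[0,0,-0.02],"spin":0},{"hand":0.4,"offset":[0,0,-0.04],"spin":0},{"hand":0.4,"offset":[0,0,-0.05],"spin":0},{"hand":0.4,"offset":[0,0,-0.03],"spin":0},{"hand":0.4,"offset":[0,0,0],"spin":0},{"hand":0.4,"offset":[0,0,0],"spin":0},{"hand":0.4,"offset":[0,0,0],"spin":0}]'
python3 - <<'E'
from h import *
im,_=wpic('w25')
im=robot.snapshot('side');crop(im,'pics/s25.png',130,180,160,60,5)
E
```

```text
t: 58.88
tool_pos: [562.2, 31.2, 181.7]
eef_rot: [0.0, 0.996, -0.086, -0.001]
ft_force: [0.0, -0.3, -0.2]
gripper_width: 34.1
```

View pics/w25.png

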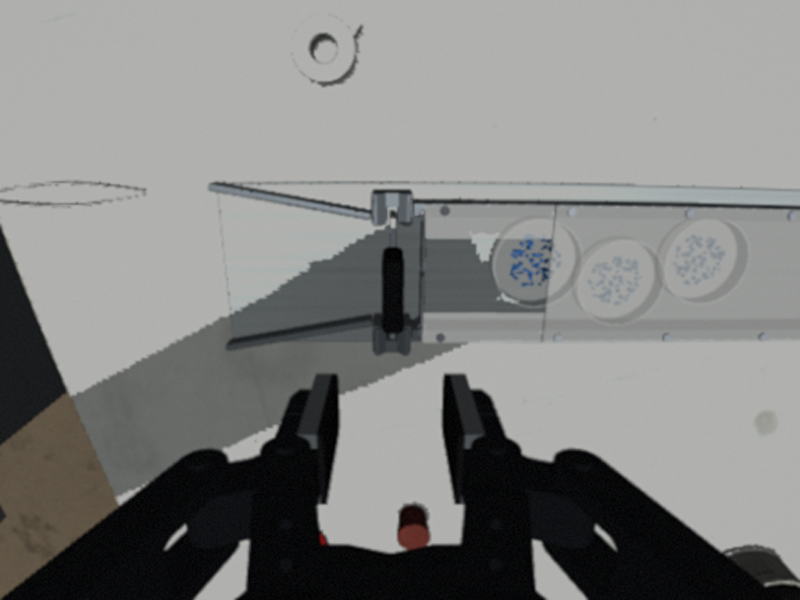

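View pics/s25.png

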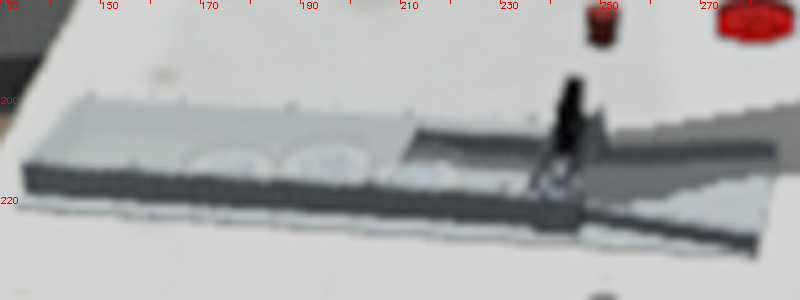

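Run:
```python
from h import *
T=lambda p:np.round([(p[0]-583)*.9853-(p[1]-27)*.1709,(p[0]-583)*.1709+(p[1]-27)*.9853],1)
for q in [(535,262,12),(617,281,12),(705,260,12)]: print(T(wp('w25',*q)))
print('handle',T(wp('w25',393,332,72)))
print(robot.state()['ft_force'],np.abs(robot.state()['joint_vel']).max()); robot.hand_in()
```

```text
[657.6  19.2  12. ]
[74.8  5.1]
[712.2  -3.5  12. ]
[132.5  -7.9]
[773.8   1.1  12. ]
[192.4   7.1]
[560.2  10.2  72. ]
handle [-19.6 -20.4]
[ 0.0668917  -0.78189973  0.19040766] 0.0029754547176898422
the job is handed in; nothing more can be done
```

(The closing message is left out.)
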